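Set the stop screw of a tube-capping jig with a setting block and a driver

TASK

Set the capping jig's height stop: take the setting block out of its tray and slide it under the bridge, fully home against the rear stop. With the slotted driver, not the fingers, turn the stop screw clockwise until its sprung tip just bears on the block, pushed in 1 to 2 mm at most, so that the block would drag. Leave the block there and stand the driver upright on the bench again, well clear of the jig, without pushing the tape roll, vial, tip box or tube rack about.

Things in the scene. Friction and masses are not known exactly. Their poses are not given: they have to be found in the camera images.
- jig: Fixed capping jig, its open front towards the robot. Origin: on the bench straight below the screw axis; z up, +x from the open front to the rear stop. Aluminium base plate 10 mm thick, x = -120 to +55 mm, y +-50 mm. The block slides in along +x on the base plate; fully home its centre is at x = -39 mm.
- bridge (a point): Top middle of the grey portal's bridge, on the screw axis, 72 mm above the bench. Portal x = -22 to +22 mm: two cheeks 30 mm apart (y +-15), 58 mm wide outside; underside of the bridge 50 mm above the bench.
- mouth (a point): Middle of the guides' mouth on the base plate's top, jig x = -74 mm. Low guides 14 mm high lead from here to the portal: 38 mm apart here, narrowing to 30 mm at jig x = -52 mm. Beside the block in the guides there is no room for fingers; nearer the robot than this point its sides are free (when home, the last 20 mm of it).
- rear_stop (a point): Foot of the rear stop's front face, on the base plate's top, jig x = +16 mm; a wall 16 mm high against which the block's end comes to rest.
- screw_head (a point): Top middle of the screw's drive tang, above the bridge; turns and sinks with the screw, x axis along the tang. Tang: upright steel blade 20 mm long (x), 5 mm thick (y), 12 mm high, roof-shaped top, on a dark collar 32 mm across whose upper face is 12 mm below. At joint 0: 96 mm above the bench, x axis +1.5 rad (counter-clockwise from above) from the jig's x axis.
- stop_screw (a joint): Turn of the screw, rad, 0 to 2.4, growing clockwise seen from above; starts between 0 and 0.7. Steep thread: sinks 4 mm per rad; stays where left (friction 0.08 N m). The tip, 44.8 mm above the bench at 0, meets the block in place (top at 40 mm) at 1.2 rad.
- spindle: The moving screw assembly (shank, collar with tang, sprung tip) in the bridge; sinks as it turns. Origin on the screw axis, 72 mm above the bench at turn 0. Its brass tip, 8 mm across, points down; it is sprung and gives up to 4 mm: 0.75 N at first touch, then 2.5 N more per mm (0.25 rad).
- setting_block: Plain steel-coloured bar, 110 mm long (x), 24 mm wide (y), 30 mm high (z), about 0.25 kg; origin at the centre of its underside. The ends are alike: either may go in first. Starts lying in the tray.
- tray: Fixed white tray holding the block, 126 mm long (x), 42 mm wide (y); origin under its centre; floor 4 mm thick, block top 34 mm above the bench. Walls 32 mm high enclose the block's ends, beyond 32 mm from the middle, so it can be gripped only across its middle, where both sides are open over 64 mm.
- driver: Hand driver standing upright on its forked nose, 101 mm high, 0.14 kg; origin at the centre of its underside, z up. Steel nose 30 (x) by 29 mm (y), 28 mm high, slot across its underside along x, 9 mm wide, 14 mm deep; it drops over the tang and rests on the collar; turns idly up to about 0.2 rad before it drives. A half turn makes no difference.
- driver_handle (a point): Middle of the driver's black flat-sided handle, 69 mm above its underside. The handle is 64 mm high, 36 mm wide along the driver's x (parallel to the slot) and 14 mm thick along its y; grip it across the 14 mm.
- tape: Bystander: roll of tape lying flat, 86 mm across, 19 mm high; origin under its centre.
- vial: Bystander: small white capped jar, 32 mm across, 55 mm high; origin under its centre.
- tip_box: Bystander: blue box 85 x 120 x 50 mm; origin under its centre.
- tube_rack: Bystander: white tube rack 200 x 90 mm, 61 mm high; origin under its centre.
Things that resemble listed ones, but are neither listed nor needed, are in the scene too. Leave any orange look-alike of the driver alone.

How it is judged:
By the outcome, as a careful person would: the job done as asked, in the order asked, and still so for the second after the job is handed in, with the robot touching nothing.
It also fails if it takes over 69 s, if anything falls off the work surface, if the arm or the gripper's body presses on something with over 40 N, if the wrist force passes 120 N, or if a joint passes its speed limit or range.

ROBOT

A 7-joint arm with a two-finger parallel gripper is mounted at the origin on the work surface. World frame = base frame: x ahead of the robot, y to its left, z up, the work surface at z = 0. Lengths are in m, angles in degrees, forces in N, time in s.
With the tool pointing down it reaches from about 0.4 to 0.875 m from the base axis. Payload 19.3 kg.
Tool frame: the origin (TCP) lies where the fingers leave the gripper's body, on its centre line; the fingertips stand 73 mm ahead of it and the grasp point (between the pads) lies 54 mm ahead of it (ctrl.tcp_to_grasp is the distance from the TCP to the grasp point, in m); z points along the fingers, y is the direction in which the jaws open and shut (so a half turn about z gives the same grasp; the last joint's range is limited). The gripper opens to 85 mm and grips with 20 to 120 N. Pads are 22 mm wide; open, the fingers measure 114 mm over their backs; the gripper's body (76 mm by 85 mm) begins 54 mm behind the grasp point. The pads swing forward as they close: fully open they stand 13 mm farther back than shut.
Start: joints at [59.404, 29.874, -2.08, 91.645, 1.215, 58.505, -6.463], TCP at [0.28, -0.559, 0.304] pointing down, gripper open.
Joint ranges: [-166.77, 166.77], [-17.47, 122.26], [-85.68, 81.53], [9.62, 139.38], [-72.42, 252.41], [9.2, 110.78], [-144.41, 144.41]. Speed limits (degrees/s): [108.29, 108.29, 136.94, 136.94, 172.46, 172.46, 172.46].

INTERFACE

Orientations are given as a 3x3 rotation matrix whose columns are the frame's x, y, z axes.
In Python, from plant import ctrl gives the robot as it stands.
- The arm moves only by the tool servo_tool, never from a script. Its argument "increments" is text: rows parted by semicolons, each of 6 numbers parted by spaces: the shift along the tool's x, y, z as a fraction of full scale, then the turn, a rotation vector about the tool's x, y, z as a fraction of full scale. A call has 1 to 8 rows; each row is the pose to reach, as a shift and turn from the pose commanded when the call began, along the tool's axes at that moment; what a row does not reach only later rows make up. Full scale, the value 1, is 10 cm for a shift and pi/2 rad for a turn. A row lasts 1/12 s, in which the tool goes at most 41.7 mm and 7.16 degrees, less where a joint would pass 70% of its speed; a pose out of reach is approached as far as the arm can. A call with a number of a shift or a turn outside -1 to 1 is refused whole. A call with a gripper value outside its range is refused whole. "grip" is the closure in counts, from 0 (fully open) to 255 (shut), set as the call begins (left out, the last holds). The fingers move at their own pace and stop on an object; the grip force is fixed at half the most. Time passes only in rows, so rows that repeat a pose let the fingers close. It gives the time, the measured TCP pose, the force and the opening at its end, in the units of the state.
- ctrl.read_state(): the state, without advancing time (a new reading comes with each control period).
- ctrl.get_image(name): name is "side" or "top" or "wrist"; returns a dict with "img" (400x640x3 uint8, red, green, blue), "fx", "fy", "cx", "cy" (pixels), "extrinsics" (4x4, takes a point from world to camera coordinates); the wrist camera has in their place "mount" (4x4, takes a point from camera to tool coordinates, whose origin is the TCP and whose axes are the flange's). Camera axes: x right, y down, z forward; pixel columns grow to the right and rows downward; lengths in m; the calibration is good to about 2 mm. A picture is of the moment at which its call begins: read the wrist's pose just before it. There is no depth.
- ctrl.sign_off(): hands the job in, once; it reports no verdict.
The state is a dict: "clock": time; "q": joint angles; "joint_velocities": joint speeds; "joint_efforts": joint torques, N m; "tcp_pos": TCP position; "tool_rot": TCP orientation; "force": force on the tool from outside, world axes, zero at the start; "ft_torque": the same for the moment, N m; "opening": finger opening in m.
Only numpy, scipy, OpenCV 4.12 (cv2) and the standard library are available. Lean on these libraries where they do the work, as an engineer would, in place of code of your own. Each camera call takes 0.05 s, during which the arm holds its last target.

## Working session

There is one attempt and no reset: what is moved stays moved. The work goes in short steps, Python scripts to look and compute and a tool call to move; the robot and the scene stay as the last step left them, time stands still between calls to the robot, and variables do not carry over. Pictures are saved under pics/ and viewed, and the job is handed in when it is done.

Besides the shell and the picture viewer there is one more tool, called after "Call:" in YAML: its name, and indented under it one key for each argument. servo_tool: Moves the arm, as the interface text tells. Shift numbers are shares of 10 cm and turn numbers shares of pi/2 rad, none past 1 either way. Its arguments: {"type":"object","properties":{"increments":{"type":"string"},"grip":{"type":"number"}},"required":["increments"]}

```bash
mkdir -p pics; ls; cat > h.py <<'E'
import numpy as np, cv2, json
from plant import ctrl
def snap(name,fn):
    s=ctrl.read_state()
    d=ctrl.get_image(name)
    cv2.imwrite('pics/'+fn+'.png',cv2.cvtColor(d['img'],cv2.COLOR_RGB2BGR))
    if name=='wrist':
        T=np.eye(4);T[:3,:3]=s['tool_rot'];T[:3,3]=s['tcp_pos']
        c2w=T@np.array(d['mount'])
    else: c2w=np.linalg.inv(np.array(d['extrinsics']))
    c={'fx':d['fx'],'fy':d['fy'],'cx':d['cx'],'cy':d['cy'],'c2w':c2w.tolist()}
    json.dump(c,open('pics/'+fn+'.json','w'))
    return d['img'],c
def load(fn): return cv2.imread('pics/'+fn+'.png'),json.load(open('pics/'+fn+'.json'))
def ray(c,u,v):
    M=np.array(c['c2w']); d=M[:3,:3]@np.array([(u-c['cx'])/c['fx'],(v-c['cy'])/c['fy'],1]); return M[:3,3],d/np.linalg.norm(d)
def onz(c,u,v,z):
    o,d=ray(c,u,v); return o+d*(z-o[2])/d[2]
def proj(c,p):
    M=np.linalg.inv(np.array(c['c2w'])); q=M[:3,:3]@np.array(p)+M[:3,3]; return c['fx']*q[0]/q[2]+c['cx'],c['fy']*q[1]/q[2]+c['cy']
def tri(c1,p1,c2,p2):
    o1,d1=ray(c1,*p1);o2,d2=ray(c2,*p2)
    A=np.stack([d1,-d2],1);t=np.linalg.lstsq(A,o2-o1,rcond=None)[0]
    a=o1+d1*t[0];b=o2+d2*t[1];return (a+b)/2,np.linalg.norm(a-b)
E
python3 - <<'E'
from h import *
for n in('side','top','wrist'):
    i,c=snap(n,n+'0');print(n,np.round(np.array(c['c2w']),3).tolist(),c['fx'],c['cx'],c['cy'])
s=ctrl.read_state();print({k:np.round(v,3).tolist() for k,v in s.items()},ctrl.tcp_to_grasp)
E
```

```text
pics
side [[-0.848, -0.38, 0.37, 0.058], [-0.53, 0.588, -0.611, 0.85], [0.015, -0.714, -0.7, 1.049], [0.0, 0.0, 0.0, 1.0]] 475.77781709773274 312.77537347207914 201.37219936336075
top [[0.027, -0.994, 0.11, 0.437], [-1.0, -0.027, -0.003, 0.009], [0.006, -0.11, -0.994, 1.356], [0.0, 0.0, 0.0, 1.0]] 498.1792047517268 321.81837723161306 199.71846767621525
wrist [[0.449, -0.854, -0.262, 0.347], [-0.894, -0.429, -0.13, -0.524], [-0.001, 0.292, -0.956, 0.375], [0.0, 0.0, 0.0, 1.0]] 326.1927545499143 318.8273917773252 200.39428746887617
{'clock': 0.15, 'q': [59.404, 29.898, -2.081, 91.665, 1.214, 58.503, -6.462], 'joint_velocities': [-0.024, -0.104, -0.017, 0.0, 0.002, 0.034, 0.005], 'joint_efforts': [-0.0, -92.739, 1.98, -37.006, 0.018, 0.006, -0.0], 'tcp_pos': [0.279, -0.559, 0.303], 'tool_rot': [[0.894, 0.447, -0.0], [0.447, -0.894, 0.001], [-0.0, -0.001, -1.0]], 'force': [-0.192, 0.008, -0.096], 'ft_torque': [-0.041, -0.012, -0.007], 'opening': 0.085} 0.0539
```

View pics/top0.png

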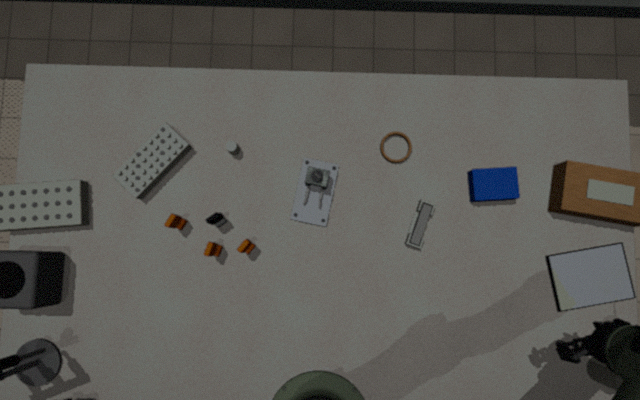

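View pics/side0.png

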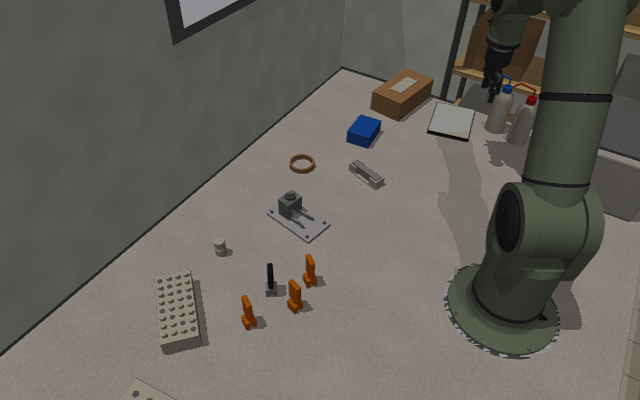

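View pics/wrist0.png

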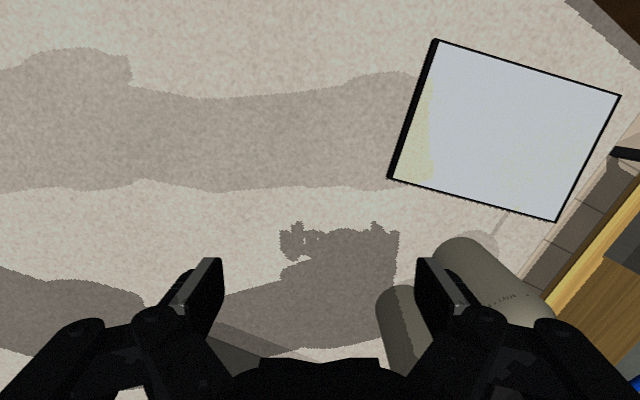

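The top view shows the driver candidates: the black one at (216,218), and orange look-alikes at (175,221), (213,249) and (246,246), which I'll leave alone. The bar in the tray is at (420,225). The jig is at (316,190), and the bystanders are the tape (396,147), vial (233,149), tip box (493,184) and rack (153,160). I'll check close crops next.

```bash
python3 - <<'E'
from h import *
i,c=load('top0')
a=cv2.resize(i[145:275,150:280],None,fx=4,fy=4,interpolation=cv2.INTER_CUBIC)[:, :]
b=cv2.resize(i[145:275,280:450],None,fx=3,fy=3,interpolation=cv2.INTER_CUBIC)
cv2.imwrite('pics/cropA.png',a);cv2.imwrite('pics/cropB.png',b)
i2,_=load('side0')
cv2.imwrite('pics/cropC.png',cv2.resize(i2[140:340,220:400],None,fx=3,fy=3,interpolation=cv2.INTER_CUBIC))
for n,p,z in[('drv',(216,218),.06),('tray',(420,225),.03),('jigbridge',(317,178),.072),('platelow',(308,223),.01),('plateup',(322,160),.01)]:
    print(n,onz(c,*p,z).round(3))
E
```

```text
drv [0.526 0.279 0.06 ]
tray [ 0.524 -0.259  0.03 ]
jigbridge [0.637 0.019 0.072]
platelow [0.523 0.041 0.01 ]
plateup [0.697 0.007 0.01 ]
```

View pics/cropA.png

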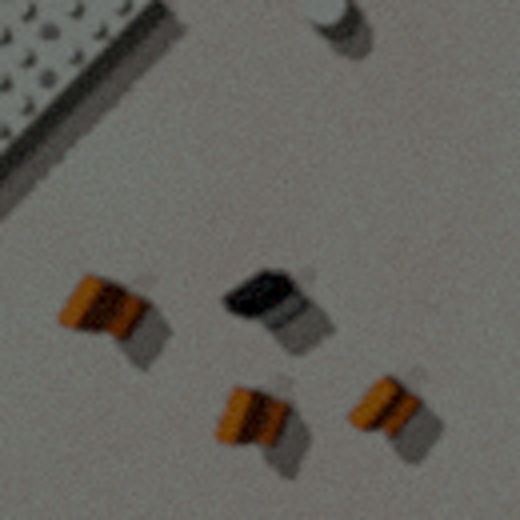

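View pics/cropB.png

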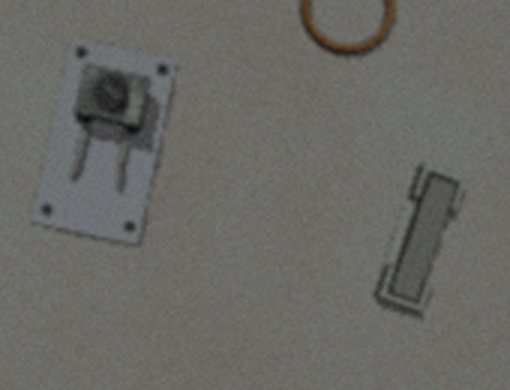

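View pics/cropC.png

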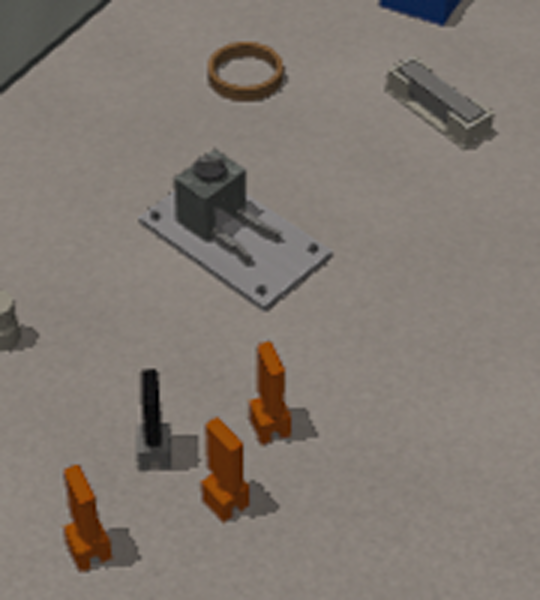

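```bash
cat >> h.py <<'E'
from scipy.spatial.transform import Rotation as Ro
def down(yaw): # tool x at world angle yaw (deg), z down
    a=np.radians(yaw);x=np.array([np.cos(a),np.sin(a),0]);z=np.array([0,0,-1.]);return np.stack([x,np.cross(z,x),z],1)
def plan(pos,yaw,p0=None,R0=None):
    """print calls to go from p0,R0 (default measured) to pos,yaw"""
    s=ctrl.read_state()
    p=np.array(s['tcp_pos'] if p0 is None else p0);R=np.array(s['tool_rot'] if R0 is None else R0);Rt=down(yaw);pos=np.array(pos,float)
    for k in range(9):
        d=R.T@(pos-p)/0.1;w=Ro.from_matrix(R.T@Rt).as_rotvec()/(np.pi/2)
        f=max(1,np.abs(d).max(),np.abs(w).max());n=max(np.linalg.norm(d)*.1/.0417,np.linalg.norm(w)*90/7.16)/f
        step=np.round(d/f,3);sw=np.round(w/f,4)
        print('call',k,*step,*sw,'rows %.1f'%n)
        p=p+R@step*.1;R=R@Ro.from_rotvec(sw*np.pi/2).as_matrix()
        if f<=1:break
    return p,R
def st():
    s=ctrl.read_state();x=s['tool_rot'];print('t',round(s['clock'],2),'tcp',np.round(s['tcp_pos'],4),'yaw',np.degrees(np.arctan2(x[1][0],x[0][0])).round(2),'F',np.round(s['force'],1),'T',np.round(s['ft_torque'],2),'open',round(s['opening'],4),'q7',s['q'][6]); return s
E
python3 - <<'E'
from h import *
plan((.524,-.259,.25),-14)
E
```

```text
call 0 1.0 -0.45 0.152 -0.0001 0.0001 0.1278 rows 2.7
call 1 1.0 -0.719 0.171 -0.0002 0.0 0.1435 rows 3.0
call 2 0.88 -1.0 0.184 -0.0001 0.0001 0.1552 rows 3.2
call 3 0.096 -0.185 0.029 -0.0001 0.0 0.0243 rows 0.5
```

Call:
servo_tool:
  increments: "1 -0.45 0.15 0 0 0.13;1 -0.45 0.15 0 0 0.13;1 -0.45 0.15 0 0 0.13"

```text
clock: 0.4
tcp_pos: [0.3507, -0.4713, 0.2882]
tool_rot: [[0.968, 0.252, 0.0], [0.252, -0.968, 0.001], [0.001, -0.001, -1.0]]
force: [1.6, -0.2, -0.2]
opening: 0.0854
```

Call:
servo_tool:
  increments: "1 -0.72 0.17 0 0 0.14;1 -0.72 0.17 0 0 0.14;1 -0.72 0.17 0 0 0.14"

```text
clock: 0.65
tcp_pos: [0.4269, -0.3782, 0.2718]
tool_rot: [[0.999, 0.032, -0.0], [0.032, -0.999, -0.0], [-0.0, 0.0, -1.0]]
force: [0.8, 0.3, -0.2]
opening: 0.0853
```

Call:
servo_tool:
  increments: "0.98 -1 0.21 0 0 0.18;0.98 -1 0.21 0 0 0.18;0.98 -1 0.21 0 0 0.18;0.98 -1 0.21 0 0 0.18;0.98 -1 0.21 0 0 0.18"

```text
clock: 1.07
tcp_pos: [0.5233, -0.2709, 0.25]
tool_rot: [[0.972, -0.234, -0.0], [-0.234, -0.972, 0.002], [-0.001, -0.002, -1.0]]
force: [-0.2, -0.1, -0.6]
opening: 0.0849
```

```bash
python3 - <<'E'
from h import *
st();snap('wrist','w1')
E
```

```text
t 1.07 tcp [ 0.5233 -0.2709  0.25  ] yaw -13.55 F [-0.2 -0.1 -0.6] T [-0.01  0.02  0.02] open 0.0849 q7 -79.3742647479562
```

View pics/w1.png

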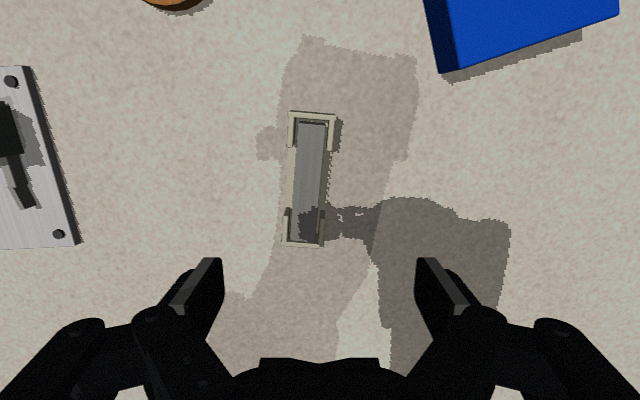

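The wrist view shows the tray with the bar centred at about (311,180). The jig's edge is at the left and the tip box at upper right.

```bash
python3 - <<'E'
from h import *
i,c=load('w1')
cv2.imwrite('pics/w1c.png',cv2.resize(i[100:255,270:350],None,fx=3.8,fy=3.8,interpolation=cv2.INTER_CUBIC))
E
```

```text
(no output)
```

View pics/w1c.png

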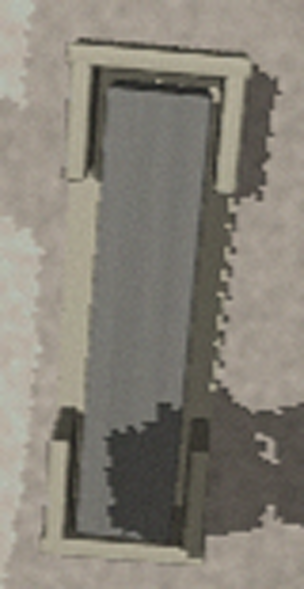

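```bash
python3 - <<'E'
from h import *
i,c=load('w1')
P=[onz(c,270+u/3.8,100+v/3.8,.034)[:2] for u,v in[(108,87),(211,96),(176,540),(79,530)]]
P=np.array(P);print(P.round(4));
print('ctr',P.mean(0).round(4),[np.linalg.norm(P[a]-P[(a+1)%4]).round(4) for a in range(4)])
for a,b in((3,0),(2,1)):print(np.degrees(np.arctan2(*(P[a]-P[b])[::-1]))+180)
d=(P[0]+P[1]-P[2]-P[3]);th=np.degrees(np.arctan2(d[1],d[0]));print(th)
Q=[onz(c,270+u/3.8,100+v/3.8,.032)[:2] for u,v in[(71,45),(249,63),(200,558),(43,550)]];print('tray',np.mean(Q,0).round(4))
plan((*P.mean(0),.10),th)
E
```

```text
[[ 0.583  -0.2653]
 [ 0.5757 -0.2875]
 [ 0.4711 -0.254 ]
 [ 0.4795 -0.2309]]
ctr [ 0.5273 -0.2594] [np.float64(0.0234), np.float64(0.1097), np.float64(0.0246), np.float64(0.1091)]
341.64021677879407
342.25666794355726
-18.050654241273335
tray [ 0.5284 -0.2589]
call 0 0.016 -0.098 1.0 -0.0003 0.0004 0.0323 rows 2.4
call 1 0.005 -0.051 0.503 -0.0002 0.0002 0.0162 rows 1.2
```

```bash
python3 - <<'E'
from h import *
p,R=plan((.5121,-.2545,.12),-18)
plan((.5121,-.2545,.085),-18,p,R)
E
```

```text
call 0 -0.104 -0.123 1.0 -0.0004 0.0005 0.0368 rows 2.4
call 1 -0.034 -0.035 0.303 -0.0001 0.0001 0.0112 rows 0.7
call 0 -0.0 -0.0 0.35 -0.0 0.0 -0.0 rows 0.8
```

Call:
servo_tool:
  increments: "-0.145 -0.132 0.5 0 0 0.049;-0.145 -0.132 0.9 0 0 0.049;-0.145 -0.132 1 0 0 0.049;-0.145 -0.132 1 0 0 0.049"

```text
clock: 1.45
tcp_pos: [0.5069, -0.2593, 0.1473]
tool_rot: [[0.949, -0.315, -0.006], [-0.315, -0.949, 0.002], [-0.006, -0.0, -1.0]]
force: [-0.6, 0.6, -0.2]
opening: 0.0859
```

```bash
python3 - <<'E'
from h import *
st();plan((.5121,-.2545,.085),-18)
E
```

```text
t 1.45 tcp [ 0.5069 -0.2593  0.1473] yaw -18.37 F [-0.6  0.6 -0.2] T [-0.02  0.05 -0.01] open 0.0859 q7 -83.44399709382154
call 0 0.038 -0.062 0.623 -0.0001 0.0041 -0.0041 rows 1.5
```

Call:
servo_tool:
  increments: "0 0 0 0 0 0;0 0 0 0 0 0"

```text
clock: 1.62
tcp_pos: [0.5097, -0.2607, 0.1526]
tool_rot: [[0.949, -0.316, 0.002], [-0.316, -0.949, -0.001], [0.002, 0.0, -1.0]]
force: [0.7, 0.8, 0.4]
opening: 0.0853
```

```bash
python3 - <<'E'
from h import *
st();plan((.5121,-.2545,.085),-18)
E
```

```text
t 1.62 tcp [ 0.5097 -0.2607  0.1526] yaw -18.39 F [0.7 0.8 0.4] T [ 0.02 -0.04  0.  ] open 0.0853 q7 -83.46348359438316
call 0 0.002 -0.067 0.676 0.0003 -0.0011 -0.0044 rows 1.6
```

Call:
servo_tool:
  increments: "0 -0.067 0.35 0 0 -0.004;0 -0.067 0.65 0 0 -0.004;0 -0.067 0.67 0 0 -0.004;0 -0.067 0.67 0 0 -0.004;0 -0.067 0.67 0 0 -0.004"

```text
clock: 2.03
tcp_pos: [0.5121, -0.2542, 0.0861]
tool_rot: [[0.951, -0.309, 0.002], [-0.309, -0.951, -0.001], [0.002, 0.0, -1.0]]
force: [0.1, -0.2, 0.9]
opening: 0.0854
```

```bash
python3 - <<'E'
from h import *
st();snap('wrist','w2')
E
```

```text
t 2.03 tcp [ 0.5121 -0.2542  0.0861] yaw -18.02 F [ 0.1 -0.2  0.9] T [-0.01  0.03 -0.09] open 0.0854 q7 -83.50381364462847
```

View pics/w2.png

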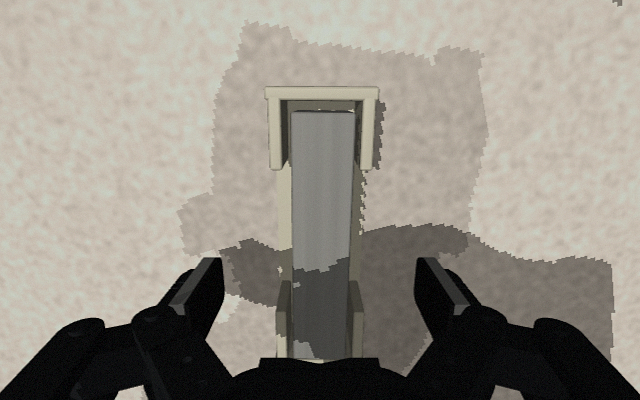

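```bash
python3 - <<'E'
from h import *
i,c=load('w2')
s=ctrl.read_state();p=np.array(s['tcp_pos']);R=np.array(s['tool_rot'])
for x in(-.011,0,.011):
  for y in(-.012,.012): print(x,y,np.round(proj(c,p+R@np.array([x,y,.052])),0))
# near wall front edge, far wall edge, tops at z .032 
for u,v in((281,281),(355,281),(275,170),(372,170)):
  print((R.T@(onz(c,u,v,.032)-p)).round(4))
for u,v in((292,111),(355,111),(300,357)): print('blk',(R.T@(onz(c,u,v,.034)-p)).round(4))
E
```

```text
-0.011 -0.012 [294. 306.]
-0.011 0.012 [349. 306.]
0 -0.012 [294. 284.]
0 0.012 [350. 284.]
0.011 -0.012 [293. 260.]
0.011 0.012 [351. 260.]
[-0.0002 -0.0178  0.0543]
[-0.0002  0.0144  0.0543]
[ 0.0489 -0.0185  0.0545]
[0.049  0.0194 0.0545]
blk [ 0.0713 -0.0112  0.0525]
blk [0.0713 0.0118 0.0525]
blk [-0.0388 -0.01    0.0522]
```

Call:
servo_tool:
  increments: "0.06 0 0.01 0 0 0;0.06 0 0.01 0 0 0"

```text
clock: 2.25
tcp_pos: [0.5187, -0.2557, 0.0846]
tool_rot: [[0.951, -0.309, 0.003], [-0.309, -0.951, -0.001], [0.003, 0.0, -1.0]]
force: [0.5, -0.6, -0.3]
opening: 0.0856
```

Call:
servo_tool:
  increments: "0 0 0 0 0 0;0 0 0 0 0 0;0 0 0 0 0 0;0 0 0 0 0 0;0 0 0 0 0 0;0 0 0 0 0 0;0 0 0 0 0 0"
  grip: 255

```text
clock: 2.83
tcp_pos: [0.5171, -0.2552, 0.0833]
tool_rot: [[0.951, -0.309, 0.0], [-0.309, -0.951, -0.0], [0.0, 0.0, -1.0]]
force: [-1.6, 1.1, 6.1]
opening: 0.0229
```

```bash
python3 - <<'E'
from h import *
st();snap('wrist','w3')
E
```

```text
t 2.83 tcp [ 0.5171 -0.2552  0.0833] yaw -17.99 F [-1.6  1.1  6.1] T [ 0.08  0.25 -0.04] open 0.0229 q7 -83.54539626168659
```

View pics/w3.png

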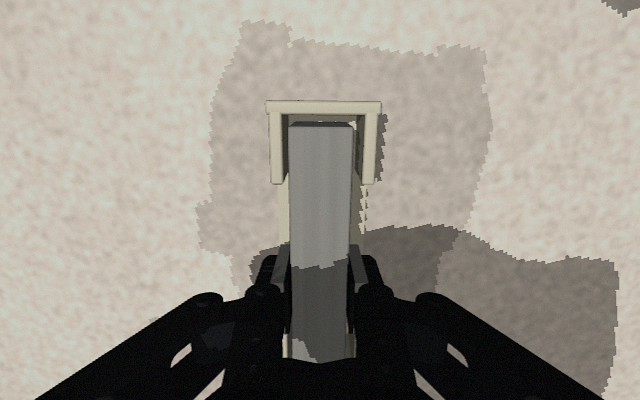

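The bar is gripped, with the pads on its flanks and the opening at 22.9 mm. Next I lift it and carry it to the jig.

Call:
servo_tool:
  increments: "0 0 -0.3 0 0 0;0 0 -0.6 0 0 0;0 0 -1 0 0 0;0 0 -1 0 0 0"

```text
clock: 3.22
tcp_pos: [0.519, -0.2563, 0.1891]
tool_rot: [[0.951, -0.309, 0.007], [-0.309, -0.951, -0.003], [0.008, 0.001, -1.0]]
force: [2.7, -0.6, -1.9]
opening: 0.0229
```

```bash
python3 - <<'E'
from h import *
st();plan((.52,.04,.2),-11)
E
```

```text
t 3.22 tcp [ 0.519  -0.2563  0.1891] yaw -18.01 F [ 2.7 -0.6 -1.9] T [-0.08 -0.12  0.06] open 0.0229 q7 -84.02986627871816
call 0 -0.321 -1.0 -0.042 0.0002 -0.0017 -0.0276 rows 2.5
call 1 -0.274 -1.0 -0.04 0.0002 -0.0017 -0.0273 rows 2.5
call 2 -0.195 -0.853 -0.032 0.0002 -0.0014 -0.023 rows 2.1
```

Call:
servo_tool:
  increments: "-0.32 -1 -0.1 0 0 -0.028;-0.32 -1 -0.1 0 0 -0.028;-0.32 -1 -0.1 0 0 -0.028"

```text
clock: 3.47
tcp_pos: [0.5174, -0.1461, 0.1932]
tool_rot: [[0.964, -0.264, -0.0], [-0.264, -0.964, 0.002], [-0.0, -0.002, -1.0]]
force: [1.6, 0.6, -3.2]
opening: 0.0227
```

Call:
servo_tool:
  increments: "-0.27 -1 -0.05 0 0 -0.027;-0.27 -1 -0.05 0 0 -0.027;-0.27 -1 -0.05 0 0 -0.027"

```text
clock: 3.72
tcp_pos: [0.5179, -0.0416, 0.198]
tool_rot: [[0.975, -0.221, -0.0], [-0.221, -0.975, 0.002], [-0.001, -0.002, -1.0]]
force: [0.5, 1.2, -3.1]
opening: 0.023
```

Call:
servo_tool:
  increments: "-0.2 -0.85 0 0 0 -0.023;-0.2 -0.85 0 0 0 -0.023;-0.2 -0.85 0 0 0 -0.023;-0.2 -0.85 0 0 0 -0.023;-0.2 -0.85 0 0 0 -0.023;-0.2 -0.85 0 0 0 -0.023"

```text
clock: 4.22
tcp_pos: [0.5178, 0.0397, 0.1979]
tool_rot: [[0.982, -0.191, -0.0], [-0.191, -0.982, -0.001], [-0.0, 0.001, -1.0]]
force: [-0.7, -0.0, -3.2]
opening: 0.0231
```

```bash
python3 - <<'E'
from h import *
st();snap('wrist','w4');snap('top','t4')
E
```

```text
t 4.22 tcp [0.5178 0.0397 0.1979] yaw -11.03 F [-0.7 -0.  -3.2] T [-0.08 -0.03 -0.03] open 0.0231 q7 -109.67166435037993
```

View pics/w4.png

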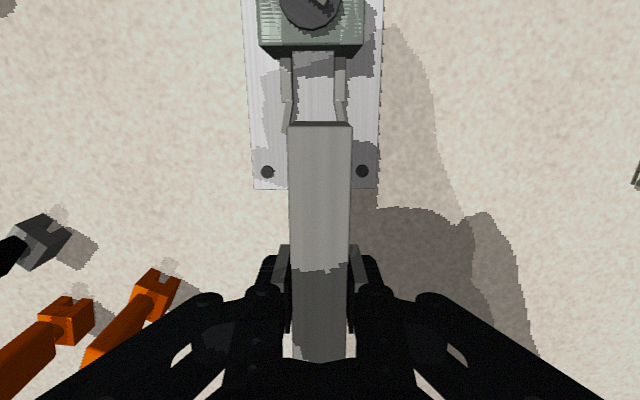

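The wrist view shows the gripped bar aligned with the jig ahead of it: guides at about (286,90) and (340,90), bridge front edge at row ~50. The driver's nose is at (40,240).

```bash
python3 - <<'E'
from h import *
i,c=load('w4')
cv2.imwrite('pics/w4c.png',cv2.resize(i[0:200,235:400],None,fx=3,fy=3,interpolation=cv2.INTER_CUBIC))
i,c=load('t4')
cv2.imwrite('pics/t4c.png',cv2.resize(i[140:260,270:360],None,fx=5,fy=5,interpolation=cv2.INTER_CUBIC))
E
```

```text
(no output)
```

View pics/w4c.png

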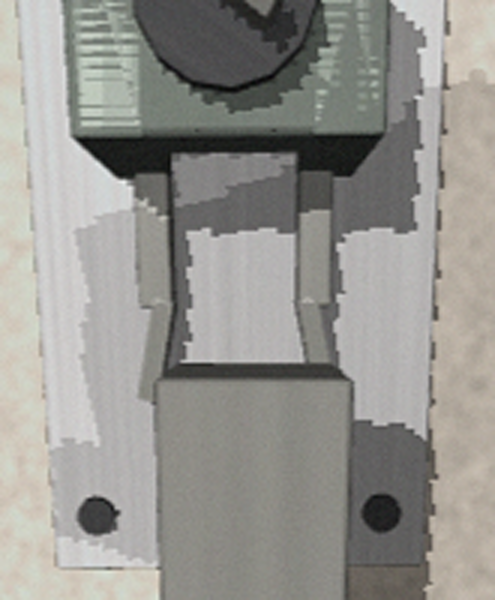

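View pics/t4c.png

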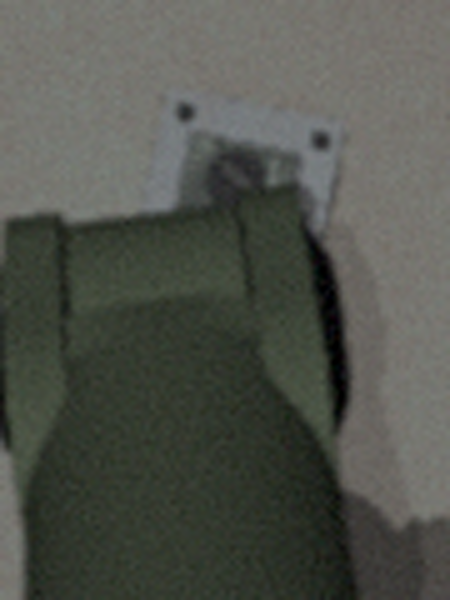

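```bash
python3 - <<'E'
from h import *
i,c=load('w4')
s=ctrl.read_state();p=np.array(s['tcp_pos']);R=np.array(s['tool_rot'])
def T(u,v,z): 
    w=onz(c,235+u/3,v/3,z); return w.round(4), (R.T@(w-p)).round(4)[:2]
for n,u,v,z in[('FL',57,567,.01),('FR',428,567,.01),('L20',24,20,.01),('R20',446,20,.01),('pL',72,135,.072),('pR',388,132,.072),('gL',172,300,.024),('gR',296,300,.024),('gL2',172,180,.024),('gR2',296,180,.024),('collarFront',232,90,.083),('cL',134,5,.083),('cR',326,5,.083),('holeL',97,515,.01),('holeR',381,513,.01),('bL',158,380,.1486),('bR',352,379,.1486),('bL2',160,598,.1486),('bR2',350,598,.1486)]:
    print(n,*T(u,v,z))
E
```

```text
FL [0.5337 0.0921 0.01  ] [ 0.0055 -0.0547]
FR [ 0.5144 -0.0077  0.01  ] [0.0057 0.047 ]
L20 [0.664 0.067 0.01 ] [ 0.1382 -0.055 ]
R20 [ 0.6452 -0.0302  0.01  ] [0.1384 0.0439]
pL [0.627  0.0535 0.072 ] [ 0.1044 -0.0347]
pR [ 0.6164 -0.0037  0.072 ] [0.105  0.0234]
gL [0.5959 0.0452 0.024 ] [ 0.0755 -0.0206]
gR [0.5902 0.0161 0.024 ] [0.0755 0.0091]
gL2 [0.6218 0.0395 0.024 ] [ 0.102 -0.02 ]
gR2 [0.6164 0.0114 0.024 ] [0.1021 0.0087]
collarFront [0.6266 0.0233 0.083 ] [ 0.1099 -0.005 ]
cL [0.6424 0.0369 0.083 ] [ 0.1227 -0.0214]
cR [0.6363 0.0053 0.083 ] [0.1228 0.0108]
holeL [0.5458 0.078  0.01  ] [ 0.02   -0.0431]
holeR [0.5318 0.0026 0.01  ] [0.0207 0.0335]
bL [0.5852 0.0395 0.1486] [ 0.0661 -0.0129]
bR [0.5808 0.0165 0.1486] [0.0662 0.0105]
bL2 [0.5583 0.0452 0.1486] [ 0.0386 -0.0133]
bR2 [0.5536 0.0211 0.1486] [0.0386 0.0112]
```

Call:
servo_tool:
  increments: "-0.05 -0.045 0.4 0 0 -0.004;-0.05 -0.045 0.6 0 0 -0.004;-0.05 -0.045 0.7 0 0 -0.004;-0.05 -0.045 0.7 0 0 -0.004;-0.05 -0.045 0.7 0 0 -0.004"

```text
clock: 4.73
tcp_pos: [0.5141, 0.0455, 0.1284]
tool_rot: [[0.983, -0.185, -0.0], [-0.185, -0.983, -0.0], [-0.0, 0.0, -1.0]]
force: [-0.5, -0.3, -2.5]
opening: 0.0232
```

```bash
python3 - <<'E'
from h import *
st();i,c=snap('wrist','w5')
s=ctrl.read_state()
E
```

```text
t 4.73 tcp [0.5141 0.0455 0.1284] yaw -10.66 F [-0.5 -0.3 -2.5] T [ 0.01  0.04 -0.01] open 0.0232 q7 -109.8024599197697
```

View pics/w5.png

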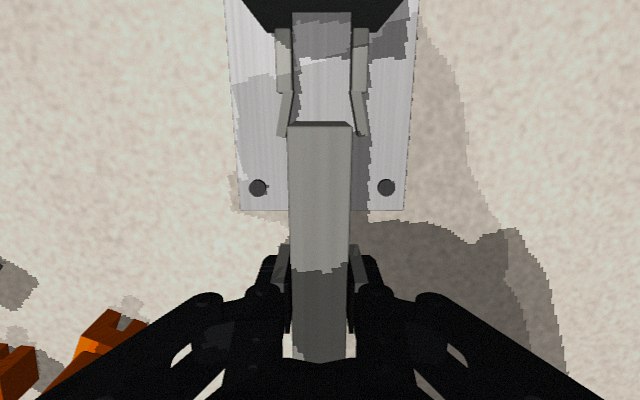

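Call:
servo_tool:
  increments: "0 0.005 0.2 0 0 0;0 0.005 0.33 0 0 0;0 0.005 0.375 0 0 0;0 0.005 0.375 0 0 0;0 0.005 0.375 0 0 0"

```text
clock: 5.2
tcp_pos: [0.5142, 0.0456, 0.0915]
tool_rot: [[0.983, -0.184, 0.001], [-0.184, -0.983, 0.0], [0.001, -0.0, -1.0]]
force: [-0.1, 0.1, -2.9]
opening: 0.0229
```

```bash
python3 - <<'E'
from h import *
st();i,c=snap('wrist','w6')
E
```

```text
t 5.2 tcp [0.5142 0.0456 0.0915] yaw -10.62 F [-0.1  0.1 -2.9] T [ 0.04  0.02 -0.06] open 0.0229 q7 -109.67052940004871
```

View pics/w6.png

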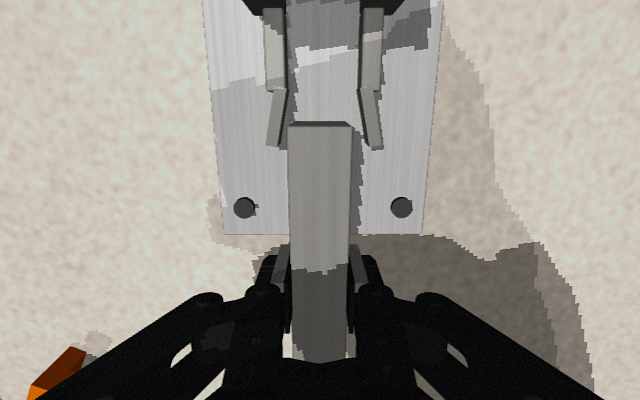

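Call:
servo_tool:
  increments: "0.1 0.01 0.01 0 0 0;0.2 0.01 0.01 0 0 0;0.3 0.01 0.01 0 0 0;0.37 0.01 0.01 0 0 0;0.37 0.01 0.012 0 0 0;0.37 0.01 0.015 0 0 0"

```text
clock: 5.75
tcp_pos: [0.5503, 0.0377, 0.0894]
tool_rot: [[0.983, -0.184, 0.001], [-0.184, -0.983, 0.0], [0.001, -0.0, -1.0]]
force: [5.8, -3.7, 7.5]
opening: 0.023
```

```bash
python3 - <<'E'
from h import *
st();i,c=snap('wrist','w7')
E
```

```text
t 5.75 tcp [0.5503 0.0377 0.0894] yaw -10.62 F [ 5.8 -3.7  7.5] T [-0.7  -1.06  0.06] open 0.023 q7 -108.38319801328132
```

View pics/w7.png

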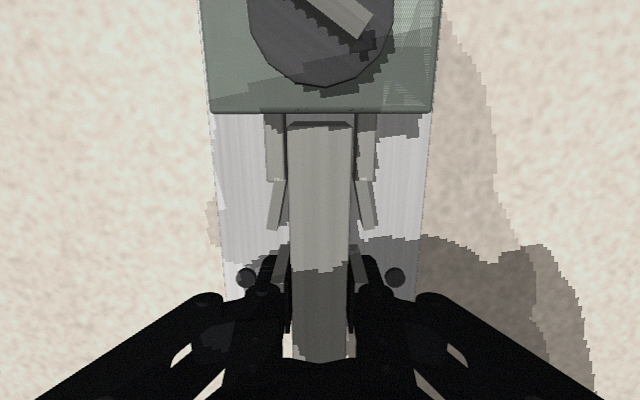

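Call:
servo_tool:
  increments: "0 0 0 0 0 0;0 0 -0.01 0 0 0;0 0 -0.02 0 0 0;0 0 -0.05 0 0 0;0 0 -0.25 0 0 0;0 0 -0.55 0 0 0;0 0 -0.6 0 0 0"
  grip: 0

```text
clock: 6.38
tcp_pos: [0.5511, 0.0379, 0.1528]
tool_rot: [[0.983, -0.184, 0.004], [-0.184, -0.983, 0.001], [0.004, -0.001, -1.0]]
force: [0.6, 0.6, 1.2]
opening: 0.0854
```

```bash
python3 - <<'E'
from h import *
st();i,c=snap('wrist','w8')
E
```

```text
t 6.38 tcp [0.5511 0.0379 0.1528] yaw -10.61 F [0.6 0.6 1.2] T [ 0.02 -0.11  0.06] open 0.0854 q7 -108.49041757284108
```

View pics/w8.png

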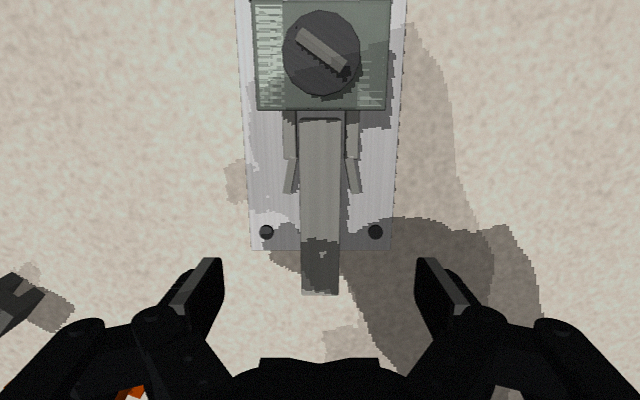

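The block lies between the guides, reaching the bridge. The screw collar is centred at (321,52) and its tang runs from about (299,32) to (346,70). I'll work out the angles and the rear face of the block.

```bash
python3 - <<'E'
from h import *
i,c=load('w8')
cv2.imwrite('pics/w8c.png',cv2.resize(i[0:120,235:410],None,fx=4,fy=4,interpolation=cv2.INTER_CUBIC))
s=ctrl.read_state();p=np.array(s['tcp_pos']);R=np.array(s['tool_rot'])
for n,u,v,z in[('rearL',302,294,.04),('rearR',338,295,.04),('bfL',300,121,.04),('bfR',343,121,.04)]:
    w=onz(c,u,v,z);print(n,w.round(4),(R.T@(w-p)).round(4)[:2])
E
```

```text
rearL [0.5102 0.058  0.04  ] [-0.0443 -0.012 ]
rearR [0.5052 0.0353 0.04  ] [-0.045   0.0113]
bfL [0.6171 0.0376 0.04  ] [ 0.0645 -0.0116]
bfR [0.6127 0.0144 0.04  ] [0.0645 0.012 ]
```

View pics/w8c.png

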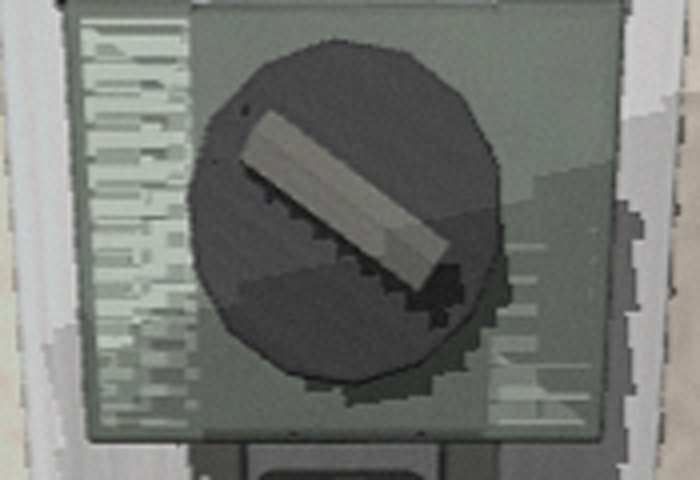

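```bash
python3 - <<'E'
from h import *
i,c=load('w8')
s=ctrl.read_state();p=np.array(s['tcp_pos']);R=np.array(s['tool_rot'])
f=lambda u,v,z:onz(c,235+u/4,v/4,z)
zt=.094
a,b=f(254,132,zt),f(433,267,zt)
print('tang',((a+b)/2).round(4),np.linalg.norm(a-b),'world angle',np.degrees(np.arctan2(*(a-b)[1::-1])))
cc=f(345,211,zt-.012);print('collar',cc.round(4),'diam',np.linalg.norm(f(188,211,zt-.012)-f(502,211,zt-.012)))
for n,u,v,z in[('pFL',88,440,.072),('pFR',603,440,.072),('pBL',65,4,.072),('pBR',622,4,.072)]:
    w=f(u,v,z);print(n,w.round(4),(R.T@(w-p)).round(4)[:2])
J=np.mean([f(88,440,.072),f(603,440,.072),f(65,4,.072),f(622,4,.072)],0);print('J',J.round(4))
E
```

```text
tang [0.6428 0.0214 0.094 ] 0.01996367474377546 world angle 44.830513210135756
collar [0.6434 0.0212 0.082 ] diam 0.031493369612948234
pFL [0.6267 0.0536 0.072 ] [ 0.0712 -0.0291]
pFR [ 0.6161 -0.0034  0.072 ] [0.0713 0.0288]
pBL [0.6693 0.0457 0.072 ] [ 0.1145 -0.0292]
pBR [ 0.6588 -0.0107  0.072 ] [0.1145 0.0282]
J [0.6427 0.0213 0.072 ]
```

Everything agrees: the jig origin is at (0.6428, 0.0213) and its yaw is about −10.5°. The tang is at world 44.8°, so the screw stands near 0.53 rad. Next I close the fingers behind the block and push it home.

Call:
servo_tool:
  increments: "-0.4 0 0 0 0 0;-0.72 0 0 0 0 0;-0.72 0 0.2 0 0 0;-0.72 0 0.5 0 0 0;-0.72 0 0.58 0 0 0;-0.72 0 0.58 0 0 0;-0.72 0 0.58 0 0 0"
  grip: 255

```text
clock: 7.02
tcp_pos: [0.479, 0.0509, 0.0911]
tool_rot: [[0.983, -0.184, -0.001], [-0.184, -0.983, -0.0], [-0.001, 0.001, -1.0]]
force: [0.3, -0.3, -0.3]
opening: 0.0005
```

```bash
python3 - <<'E'
from h import *
s=st();i,c=snap('wrist','w9')
p=np.array(s['tcp_pos']);R=np.array(s['tool_rot'])
print(R.T@(np.array([.5077,.0466,0.04])-p), R.T@(np.array([.6428,.0213,.04])-p))
E
```

```text
t 7.02 tcp [0.479  0.0509 0.0911] yaw -10.62 F [ 0.3 -0.3 -0.3] T [ 0.03 -0.04  0.02] open 0.0005 q7 -111.14319565532521
[ 0.02902066 -0.00109081  0.05103634] [ 0.1664691  -0.00111477  0.0508747 ]
```

View pics/w9.png

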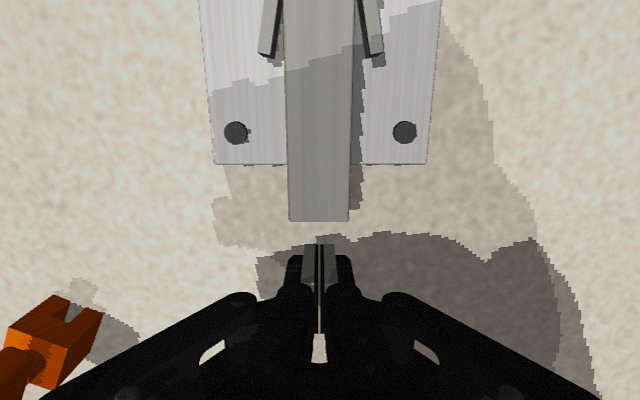

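The closed fingers are centred behind the bar's end at (318,222). I'll push 50 mm, then finish slowly.

Call:
servo_tool:
  increments: "0.15 -0.008 -0.02 0 0 0;0.25 -0.008 -0.02 0 0 0;0.35 -0.008 -0.02 0 0 0;0.45 -0.008 -0.02 0 0 0;0.54 -0.008 -0.02 0 0 0;0.56 -0.008 -0.02 0 0 0;0.57 -0.008 -0.02 0 0 0"

```text
clock: 7.65
tcp_pos: [0.5359, 0.0412, 0.093]
tool_rot: [[0.983, -0.184, 0.001], [-0.184, -0.983, 0.0], [0.001, -0.0, -1.0]]
force: [-2.0, 0.4, 2.3]
opening: -0.0001
```

Call:
servo_tool:
  increments: "0.01 0 0 0 0 0;0.02 0 0 0 0 0;0.03 0 0 0 0 0;0.03 0 0 0 0 0"

```text
clock: 7.98
tcp_pos: [0.5384, 0.0409, 0.093]
tool_rot: [[0.983, -0.184, 0.0], [-0.184, -0.983, 0.0], [0.0, -0.0, -1.0]]
force: [-1.3, 0.6, -1.4]
opening: -0.0
```

```bash
python3 - <<'E'
from h import *
s=st();i,c=snap('wrist','w10')
p=np.array(s['tcp_pos']);R=np.array(s['tool_rot'])
print(R.T@(np.array([.6428,.0213,.04])-p))
E
```

```text
t 7.98 tcp [0.5384 0.0409 0.093 ] yaw -10.59 F [-1.3  0.6 -1.4] T [0.07 0.21 0.01] open -0.0 q7 -109.1104359911194
[1.06245958e-01 6.25123563e-05 5.30619807e-02]
```

View pics/w10.png

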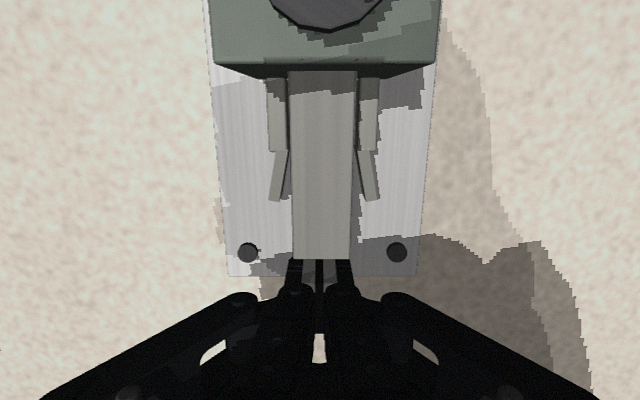

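Call:
servo_tool:
  increments: "0.01 0 0 0 0 0;0.02 0 0 0 0 0;0.02 0 0 0 0 0"

```text
clock: 8.28
tcp_pos: [0.5393, 0.0407, 0.093]
tool_rot: [[0.983, -0.184, -0.002], [-0.184, -0.983, 0.0], [-0.002, 0.0, -1.0]]
force: [-8.9, 2.4, 5.2]
opening: -0.0002
```

Call:
servo_tool:
  increments: "0.01 0 0 0 0 0;0.02 0 0 0 0 0;0.02 0 0 0 0 0"

```text
clock: 8.53
tcp_pos: [0.5396, 0.0406, 0.0928]
tool_rot: [[0.983, -0.183, -0.006], [-0.183, -0.983, 0.0], [-0.006, 0.001, -1.0]]
force: [-20.3, 4.1, 15.2]
opening: 0.0
```

The force climbed to 20 N while the block stopped moving, so it's against the rear stop. The TCP is at jig x ≈ −105 mm, where I predicted it. I'll back off and look at the driver.

Call:
servo_tool:
  increments: "-0.06 0 0 0 0 0;-0.15 0 0 0 0 0;-0.2 0 -0.2 0 0 0;-0.2 0 -0.6 0 0 0;-0.2 0 -1 0 0 0;-0.2 0 -1 0 0 0;-0.2 0 -1 0 0 0"

```text
clock: 9.12
tcp_pos: [0.5233, 0.044, 0.1952]
tool_rot: [[0.983, -0.184, 0.005], [-0.184, -0.983, 0.001], [0.004, -0.002, -1.0]]
force: [0.3, 1.0, -0.4]
opening: 0.0001
```

```bash
python3 - <<'E'
from h import *
s=st();i,c=snap('wrist','w11')
i2,c2=snap('side','s11')
p=np.array(s['tcp_pos']);R=np.array(s['tool_rot'])
for n,a,x,z in(('s',c2,0,0),):
    pass
a=np.radians(-10.5);ex=np.array([np.cos(a),np.sin(a),0]);J=np.array([.6428,.0213,0])
print('exp rear px',[np.round(proj(c,J-ex*.094+np.array([-ex[1],ex[0],0])*y+[0,0,.04]),1) for y in(.012,-.012)])
# driver base estimate from two initial views
t0,ct=load('top0');s0,cs=load('side0')
print(tri(ct,(216,217),cs,(270,266)))
E
```

```text
t 9.12 tcp [0.5233 0.044  0.1952] yaw -10.6 F [ 0.3  1.  -0.4] T [ 0.01 -0.    0.02] open 0.0001 q7 -109.86849429098685
exp rear px [array([304.8, 172. ]), array([338.7, 172. ])]
(array([0.52722519, 0.27235971, 0.09687134]), np.float64(0.0028075675814105525))
```

View pics/w11.png

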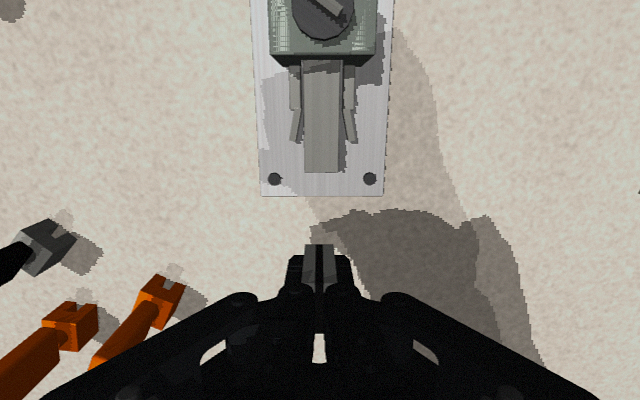

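The block's rear edge is at row 172, exactly where the home position predicts. Now to a viewing pose above the driver.

```bash
python3 - <<'E'
from h import *
plan((.52,.27,.30),20)
E
```

```text
call 0 -0.197 -1.0 -0.483 -0.0 -0.0 -0.1532 rows 2.7
call 1 0.046 -1.0 -0.475 -0.0 -0.0001 -0.1505 rows 2.7
call 2 0.067 -0.232 -0.114 -0.0 0.0 -0.0362 rows 0.6
```

Call:
servo_tool:
  increments: "-0.2 -0.5 -0.6 0 0 -0.15;-0.2 -1 -0.6 0 0 -0.15;-0.2 -1 -0.6 0 0 -0.15"
  grip: 0

```text
clock: 9.47
tcp_pos: [0.5208, 0.1467, 0.2531]
tool_rot: [[0.998, 0.057, -0.001], [0.057, -0.998, -0.0], [-0.001, 0.0, -1.0]]
force: [1.0, 0.8, 0.1]
opening: 0.0359
```

Call:
servo_tool:
  increments: "0.12 -1 -0.45 0 0 -0.19;0.12 -1 -0.45 0 0 -0.19;0.12 -1 -0.45 0 0 -0.19;0.12 -1 -0.45 0 0 -0.19;0.12 -1 -0.45 0 0 -0.19;0.12 -1 -0.45 0 0 -0.19"

```text
clock: 9.97
tcp_pos: [0.5279, 0.2455, 0.2965]
tool_rot: [[0.94, 0.341, -0.002], [0.341, -0.94, -0.001], [-0.002, 0.001, -1.0]]
force: [0.3, -0.6, -1.0]
opening: 0.0853
```

```bash
python3 - <<'E'
from h import *
s=st();i,c=snap('wrist','w12')
E
```

```text
t 9.97 tcp [0.5279 0.2455 0.2965] yaw 19.95 F [ 0.3 -0.6 -1. ] T [-0.05  0.01  0.03] open 0.0853 q7 -103.71809681463007
```

View pics/w12.png

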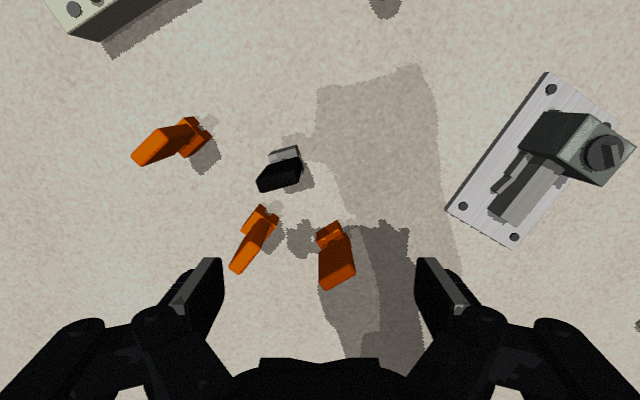

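The black driver's handle is at about (280,176). Orange look-alikes are at (165,145), (252,240) and (335,258). Cropping in for the handle corners.

```bash
python3 - <<'E'
from h import *
i,c=load('w12')
cv2.imwrite('pics/w12c.png',cv2.resize(i[130:210,235:335],None,fx=6,fy=6,interpolation=cv2.INTER_CUBIC))
E
```

```text
(no output)
```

View pics/w12c.png

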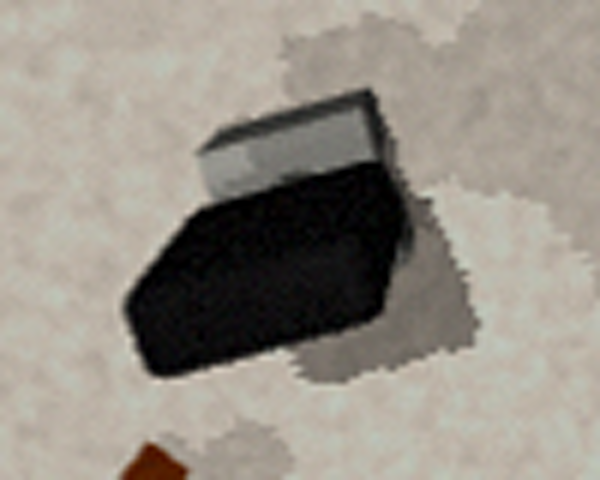

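```bash
python3 - <<'E'
from h import *
i,c=load('w12')
f=lambda u,v,z:onz(c,235+u/6,130+v/6,z)
A,B,C=f(153,378,.101),f(384,320,.101),f(125,307,.101)
print(np.linalg.norm(A-B),np.linalg.norm(A-C),'angle AB',np.degrees(np.arctan2(*(B-A)[1::-1])),'AC',np.degrees(np.arctan2(*(C-A)[1::-1])))
print('ctr',((B+C)/2).round(4))
# nose base edge z=0 and top edge z=.028
P,Q=f(200,152,0),f(370,90,0);print('z0',np.linalg.norm(P-Q),np.degrees(np.arctan2(*(Q-P)[1::-1])),((P+Q)/2).round(4))
P,Q=f(205,158,.028),f(378,104,.028);print('z28',np.linalg.norm(P-Q),np.degrees(np.arctan2(*(Q-P)[1::-1])),((P+Q)/2).round(4))
E
```

```text
0.03393439401475443 0.010872321994252648 angle AB -55.54587228242259 AC 38.122288827691754
ctr [0.5249 0.2821 0.101 ]
z0 0.03431819182596047 -50.17475570743591 [0.5341 0.292  0.    ]
z28 0.031759777895573264 -52.79318645438625 [0.5378 0.2889 0.028 ]
```

```bash
python3 - <<'E'
from h import *
i,c=load('w12')
hsv=cv2.cvtColor(i,cv2.COLOR_BGR2HSV)
m=cv2.inRange(hsv,(3,150,60),(20,255,255))
n,l,st_,ce=cv2.connectedComponentsWithStats(m)
D=np.array([.5255,.2812]);a=np.radians(126);ex=np.array([np.cos(a),np.sin(a)]);ey=np.array([np.sin(a),-np.cos(a)])
for k in range(1,n):
    if st_[k,4]<150: continue
    ys,xs=np.where(l==k)
    # farthest-from-nadir pixels ~ top
    P=np.array([onz(c,x,y,.1)[:2] for x,y in zip(xs,ys)])-D;Q=np.array([onz(c,x,y,0.0)[:2] for x,y in zip(xs,ys)])-D
    print(ce[k],'asTop y',(P@ey).min().round(3),(P@ey).max().round(3),'x',(P@ex).min().round(3),(P@ex).max().round(3),'| asBase y',(Q@ey).min().round(3),(Q@ey).max().round(3),'x',(Q@ex).min().round(3),(Q@ex).max().round(3))
plan((.5255,.2812,.22),126)
E
```

```text
[170.223125 140.174375] asTop y 0.041 0.071 x 0.041 0.111 | asBase y 0.036 0.077 x 0.075 0.171
[252.97082768 237.63704206] asTop y -0.073 -0.014 x 0.011 0.069 | asBase y -0.12 -0.04 x 0.033 0.114
[334.08543489 256.11631498] asTop y -0.112 -0.047 x -0.044 -0.006 | asBase y -0.174 -0.084 x -0.042 0.011
call 0 0.086 -0.296 0.65 -0.0008 0.0012 -1.0 rows 12.6
call 1 0.053 0.015 0.117 -0.0002 0.0002 -0.1788 rows 2.2
```

```bash
python3 - <<'E'
from h import *
i,c=load('w12')
D=np.array([.5255,.2812]);a=np.radians(126);ex=np.array([np.cos(a),np.sin(a)]);ey=np.array([np.sin(a),-np.cos(a)])
for t,b in(((148,155),(190,132)),((240,262),(266,216)),((339,275),(329,232)),((279,176),(288,158))):
    w=onz(c,*t,.1)[:2];v=onz(c,*b,.028)[:2];print(w.round(3),((w-D)@ex).round(3),((w-D)@ey).round(3),'base',v.round(3),((v-D)@ex).round(3),((v-D)@ey).round(3))
E
```

```text
[0.51  0.389] 0.097 0.051 base [0.524 0.385] 0.085 0.06
[0.442 0.291] 0.057 -0.062 base [0.464 0.285] 0.039 -0.048
[0.46  0.202] -0.026 -0.1 base [0.47  0.213] -0.023 -0.085
[0.53  0.283] -0.002 0.005 base [0.533 0.282] -0.004 0.007
```

Call:
servo_tool:
  increments: "0.1 -0.34 0.3 0 0 -0.59;0.1 -0.34 0.5 0 0 -0.59;0.1 -0.34 0.5 0 0 -0.59;0.1 -0.34 0.5 0 0 -0.59;0.1 -0.34 0.5 0 0 -0.59;0.1 -0.34 0.5 0 0 -0.59;0.1 -0.34 0.5 0 0 -0.59;0.1 -0.34 0.5 0 0 -0.59"
  grip: 120

```text
clock: 10.68
tcp_pos: [0.526, 0.2802, 0.2472]
tool_rot: [[0.285, 0.958, -0.001], [0.958, -0.285, -0.001], [-0.001, -0.001, -1.0]]
force: [-0.6, -0.3, 1.1]
opening: 0.0452
```

Call:
servo_tool:
  increments: "0 0 0 0 0 -0.59;0 0 0 0 0 -0.59;0 0 0 0 0 -0.59;0 0 0 0 0 -0.59;0 0 0 0 0 -0.59;0 0 0 0 0 -0.59;0 0 0 0 0 -0.59;0 0 0 0 0 -0.59"

```text
clock: 11.35
tcp_pos: [0.526, 0.2802, 0.2471]
tool_rot: [[-0.595, 0.804, -0.001], [0.804, 0.595, -0.001], [0.0, -0.002, -1.0]]
force: [1.5, 0.5, -0.2]
opening: 0.0452
```

Call:
servo_tool:
  increments: "0 0 0 0 0 0;0 0 0 0 0 0"

```text
clock: 11.52
tcp_pos: [0.526, 0.2805, 0.2474]
tool_rot: [[-0.588, 0.809, -0.001], [0.809, 0.588, -0.001], [0.0, -0.001, -1.0]]
force: [-0.2, -0.8, -0.4]
opening: 0.0452
```

```bash
python3 - <<'E'
from h import *
s=st();i,c=snap('wrist','w13')
E
```

```text
t 11.52 tcp [0.526  0.2805 0.2474] yaw 125.99 F [-0.2 -0.8 -0.4] T [-0.    0.    0.02] open 0.0452 q7 -16.200699141295303
```

View pics/w13.png

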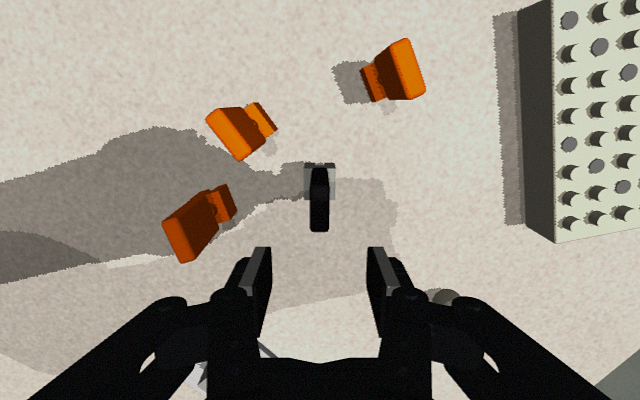

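The driver handle is lined up vertically at (319,205), between the jaw planes, and the look-alikes are outside the fingers' path.

```bash
python3 - <<'E'
from h import *
i,c=load('w13')
cv2.imwrite('pics/w13c.png',cv2.resize(i[150:245,280:360],None,fx=6,fy=6,interpolation=cv2.INTER_CUBIC))
s=ctrl.read_state();p=np.array(s['tcp_pos']);R=np.array(s['tool_rot'])
g=cv2.cvtColor(i,cv2.COLOR_BGR2GRAY)
for v in (195,205,215,225):
    xs=np.where(g[v,295:345]<30)[0]+295; print(v,xs.min(),xs.max(),[(R.T@(onz(c,u,v,.101)-p)).round(4)[:2] for u in(xs.min(),xs.max()+1)])
col=np.where(g[150:245,319]<30)[0]+150;print(col.min(),col.max(),(R.T@(onz(c,319,col.max()+1,.101)-p)).round(4))
E
```

```text
195 310 328 [array([ 0.0121, -0.0048]), array([0.0121, 0.0084])]
205 311 328 [array([ 0.0048, -0.0041]), array([0.0048, 0.0085])]
215 311 328 [array([-0.0026, -0.0042]), array([-0.0026,  0.0086])]
225 311 328 [array([-0.0102, -0.0042]), array([-0.0102,  0.0087])]
168 230 [-0.0148  0.0015  0.1466]
```

View pics/w13c.png

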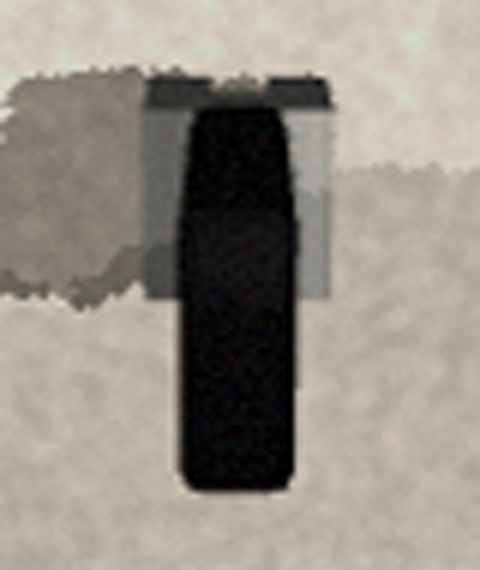

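Call:
servo_tool:
  increments: "0.02 0.02 0.3 0 0 0;0.02 0.02 0.6 0 0 0;0.02 0.02 0.8 0 0 0;0.02 0.02 0.9 0 0 0;0.02 0.02 0.9 0 0 0"

```text
clock: 11.98
tcp_pos: [0.5256, 0.2839, 0.1561]
tool_rot: [[-0.59, 0.808, -0.003], [0.808, 0.59, -0.002], [0.0, -0.003, -1.0]]
force: [0.3, 0.4, -0.1]
opening: 0.0453
```

Call:
servo_tool:
  increments: "0 0 0.2 0 0 0;0 0 0.31 0 0 0;0 0 0.31 0 0 0;0 0 0.31 0 0 0"

```text
clock: 12.32
tcp_pos: [0.5265, 0.2845, 0.1276]
tool_rot: [[-0.59, 0.807, -0.0], [0.807, 0.59, -0.0], [-0.0, -0.0, -1.0]]
force: [1.5, -0.6, 0.8]
opening: 0.0453
```

Call:
servo_tool:
  increments: "0 0 0 0 0 0;0 0 0 0 0 0;0 0 0 0 0 0;0 0 0 0 0 0;0 0 0 0 0 0;0 0 0 0 0 0"
  grip: 255

```text
clock: 12.82
tcp_pos: [0.5266, 0.2845, 0.1276]
tool_rot: [[-0.591, 0.807, 0.001], [0.807, 0.591, 0.0], [-0.0, 0.001, -1.0]]
force: [-1.9, -1.1, 6.0]
opening: 0.0133
```

```bash
python3 - <<'E'
from h import *
s=st();i,c=snap('wrist','w14')
E
```

```text
t 12.82 tcp [0.5266 0.2845 0.1276] yaw 126.2 F [-1.9 -1.1  6. ] T [-0.2   0.22  0.07] open 0.0133 q7 -21.640676309094648
```

View pics/w14.png

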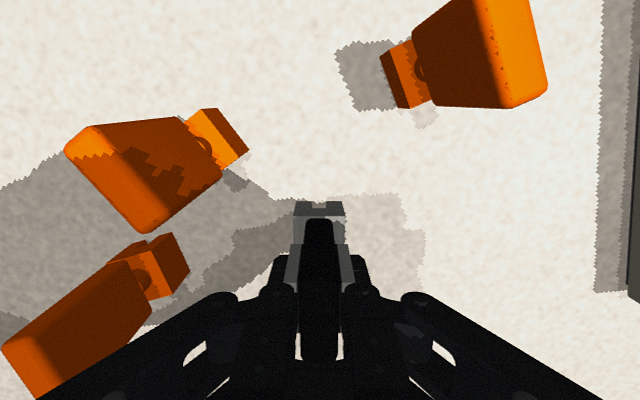

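```bash
python3 - <<'E'
from h import *
i,c=load('w14')
cv2.imwrite('pics/w14c.png',cv2.resize(i[190:260,270:370],None,fx=6,fy=6,interpolation=cv2.INTER_CUBIC))
E
```

```text
(no output)
```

View pics/w14c.png

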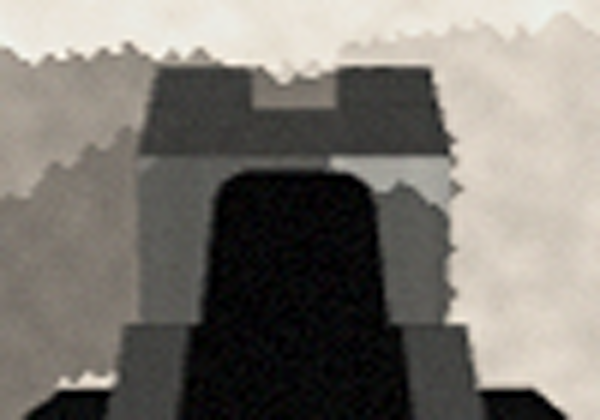

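```bash
python3 - <<'E'
from h import *
i,c=load('w14')
s=ctrl.read_state();p=np.array(s['tcp_pos']);R=np.array(s['tool_rot'])
f=lambda u,v,z:(R.T@(onz(c,270+u/6,190+v/6,z)-p)).round(4)
for n,u,v,z in(('b0L',157,66,0),('b0R',432,68,0),('tL',140,155,.028),('tR',453,155,.028),('slotL',250,66,0),('slotR',340,66,0),('slotTL',252,107,.014),('slotTR',338,107,.014)): print(n,f(u,v,z)[:2])
plan((.5266,.2845,.25),126.2)
E
```

```text
b0L [ 0.0138 -0.0129]
b0R [0.0136 0.0164]
tL [ 0.0138 -0.0126]
tR [0.0138 0.0164]
slotL [ 0.0138 -0.003 ]
slotR [0.0138 0.0066]
slotTL [ 0.0138 -0.0025]
slotTR [0.0138 0.0061]
call 0 -0.0 0.001 -1.0 0.0003 0.0001 -0.0 rows 2.4
call 1 -0.0 -0.0 -0.224 0.0001 0.0 -0.0 rows 0.5
```

Call:
servo_tool:
  increments: "0 0 -0.2 0 0 0;0 0 -0.5 0 0 0;0 0 -0.9 0 0 0;0 0 -1 0 0 0"

```text
clock: 13.2
tcp_pos: [0.5274, 0.2855, 0.2321]
tool_rot: [[-0.591, 0.807, 0.004], [0.807, 0.591, 0.003], [-0.0, 0.005, -1.0]]
force: [1.0, 0.3, -0.1]
opening: 0.0133
```

Call:
servo_tool:
  increments: "0 0 -0.4 0 0 0.1;0 0 -0.4 0 0 0.15;0 0 -0.4 0 0 0.15"

```text
clock: 13.45
tcp_pos: [0.5269, 0.2848, 0.2691]
tool_rot: [[-0.38, 0.925, 0.003], [0.925, 0.38, 0.001], [0.0, 0.004, -1.0]]
force: [-0.5, -0.4, -1.5]
opening: 0.0133
```

```bash
python3 - <<'E'
from h import *
s=st();
plan((.6428,.0213,.265),44.8)
E
```

```text
t 13.45 tcp [0.5269 0.2848 0.2691] yaw 112.35 F [-0.5 -0.4 -1.5] T [-0.    0.03  0.04] open 0.0133 q7 -27.56504844694227
call 0 -1.0 0.024 0.014 0.0007 -0.0005 0.2608 rows 3.3
call 1 -1.0 0.464 0.016 0.0007 -0.0005 0.2875 rows 3.6
call 2 -0.491 0.6 0.012 0.0006 -0.0004 0.2023 rows 2.5
```

Call:
servo_tool:
  increments: "-1 0.02 0 0 0 0.26;-1 0.02 0 0 0 0.26;-1 0.02 0 0 0 0.26;-1 0.02 0 0 0 0.26"

```text
clock: 13.78
tcp_pos: [0.5684, 0.1876, 0.2658]
tool_rot: [[0.022, 1.0, -0.001], [1.0, -0.022, -0.003], [-0.003, -0.001, -1.0]]
force: [0.6, -0.6, -1.0]
opening: 0.0132
```

Call:
servo_tool:
  increments: "-1 0.46 0 0 0 0.28;-1 0.46 0 0 0 0.28;-1 0.46 0 0 0 0.28;-1 0.46 0 0 0 0.28"

```text
clock: 14.12
tcp_pos: [0.6132, 0.0854, 0.2656]
tool_rot: [[0.446, 0.895, -0.001], [0.895, -0.446, -0.004], [-0.004, 0.001, -1.0]]
force: [-0.3, 0.3, -1.5]
opening: 0.0135
```

Call:
servo_tool:
  increments: "-0.4 0.5 0 0 0 0.2;-0.4 0.5 0 0 0 0.2;-0.4 0.5 0 0 0 0.2;-0.4 0.5 0 0 0 0.2;-0.4 0.5 0 0 0 0.2"

```text
clock: 14.53
tcp_pos: [0.6386, 0.0351, 0.2661]
tool_rot: [[0.689, 0.724, -0.002], [0.724, -0.689, -0.0], [-0.001, -0.001, -1.0]]
force: [-0.6, 0.1, -1.9]
opening: 0.0135
```

```bash
python3 - <<'E'
from h import *
s=st();i,c=snap('wrist','w15')
plan((.6428,.0213,.255),44.8)
E
```

```text
t 14.53 tcp [0.6386 0.0351 0.2661] yaw 46.42 F [-0.6  0.1 -1.9] T [ 0.01 -0.    0.04] open 0.0135 q7 -58.20423832856854
call 0 -0.074 0.129 0.113 -0.0007 0.0005 0.0184 rows 0.4
```

View pics/w15.png

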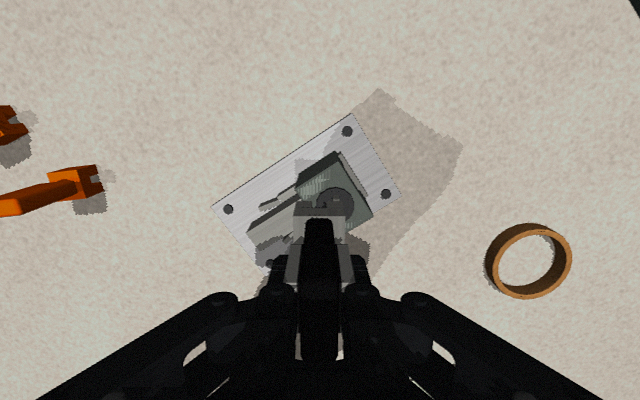

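Call:
servo_tool:
  increments: "-0.3 0.12 0.1 0 0 0.018;-0.32 0.12 0.22 0 0 0.018;-0.32 0.12 0.28 0 0 0.018;-0.32 0.12 0.28 0 0 0.018;-0.32 0.12 0.28 0 0 0.018"

```text
clock: 15.0
tcp_pos: [0.6256, 0.0046, 0.2391]
tool_rot: [[0.711, 0.703, -0.0], [0.703, -0.711, 0.001], [0.0, -0.001, -1.0]]
force: [0.2, 0.7, -1.3]
opening: 0.0132
```

```bash
python3 - <<'E'
from h import *
s=st();i,c=snap('wrist','w16')
cv2.imwrite('pics/w16c.png',cv2.resize(i[110:260,230:430],None,fx=4,fy=4,interpolation=cv2.INTER_CUBIC))
E
```

```text
t 15.0 tcp [0.6256 0.0046 0.2391] yaw 44.67 F [ 0.2  0.7 -1.3] T [ 0.02  0.02 -0.01] open 0.0132 q7 -57.502843614247546
```

View pics/w16c.png

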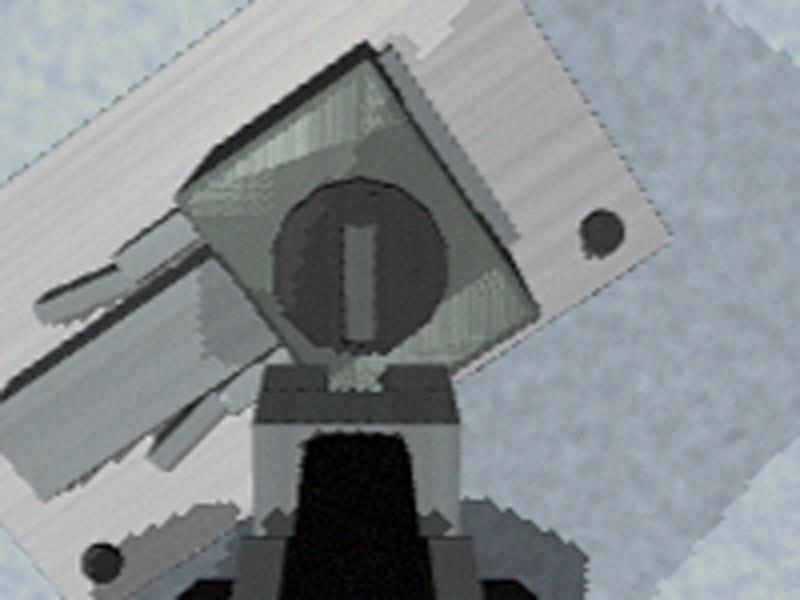

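The tang at crop (359,282) is upright in the picture and in line with the nose slot at crop (357,378).

```bash
python3 - <<'E'
from h import *
i,c=load('w16')
s=ctrl.read_state();p=np.array(s['tcp_pos']);R=np.array(s['tool_rot'])
f=lambda u,v,z:(R.T@(onz(c,230+u/4,110+v/4,z)-p)).round(4)[:2]
print('tang far',f(360,224,.094),'near',f(359.5,340,.094))
print('tang sides',f(343,282,.094),f(376,282,.094))
print('slot',f(329,367,.1115),f(384,367,.1115),'nose',f(265,367,.1115),f(452,367,.1115),'slot roof',f(333,390,.1255),f(383,390,.1255))
print('collar',f(272,265,.082),f(448,265,.082),f(360,178,.082),f(360,355,.082))
E
```

```text
tang far [0.0339 0.0003] near [0.0137 0.0003]
tang sides [ 0.0239 -0.0025] [0.0239 0.0031]
slot [ 0.0142 -0.0046] [0.0142 0.0042] nose [ 0.0142 -0.0148] [0.0142 0.015 ] slot roof [ 0.015  -0.0037] [0.015  0.0037]
collar [ 0.0241 -0.0154] [0.0242 0.0162] [0.0398 0.0004] [0.0073 0.0005]
```

Call:
servo_tool:
  increments: "0.24 0.003 0 0 0 0;0.246 0.003 0 0 0 0;0.246 0.003 0.1 0 0 0;0.246 0.003 0.1 0 0 0"

```text
clock: 15.38
tcp_pos: [0.6427, 0.0206, 0.2275]
tool_rot: [[0.712, 0.702, -0.002], [0.702, -0.712, -0.0], [-0.001, -0.001, -1.0]]
force: [-1.0, -1.3, -2.0]
opening: 0.0134
```

Call:
servo_tool:
  increments: "0 0 0.05 0 0 0;0 0 0.1 0 0 0;0 0 0.15 0 0 0;0 0 0.17 0 0 0;0 0 0.17 0 0 0"

```text
clock: 15.8
tcp_pos: [0.643, 0.02, 0.2114]
tool_rot: [[0.714, 0.701, -0.001], [0.701, -0.714, -0.0], [-0.001, -0.001, -1.0]]
force: [0.2, -0.4, -1.3]
opening: 0.0134
```

```bash
python3 - <<'E'
from h import *
s=st();i,c=snap('wrist','w17')
cv2.imwrite('pics/w17c.png',cv2.resize(i[110:260,230:430],None,fx=4,fy=4,interpolation=cv2.INTER_CUBIC))
i,c=snap('side','s17')
cv2.imwrite('pics/s17c.png',cv2.resize(i[120:260,220:380],None,fx=4,fy=4,interpolation=cv2.INTER_CUBIC))
E
```

```text
t 15.8 tcp [0.643  0.02   0.2114] yaw 44.47 F [ 0.2 -0.4 -1.3] T [-0.04 -0.01  0.03] open 0.0134 q7 -59.23104542205858
```

View pics/w17c.png

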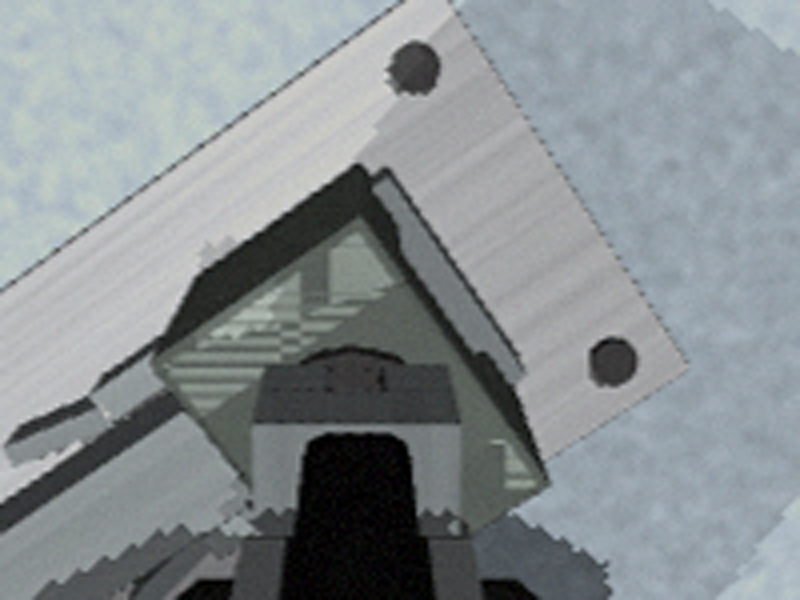

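View pics/s17c.png

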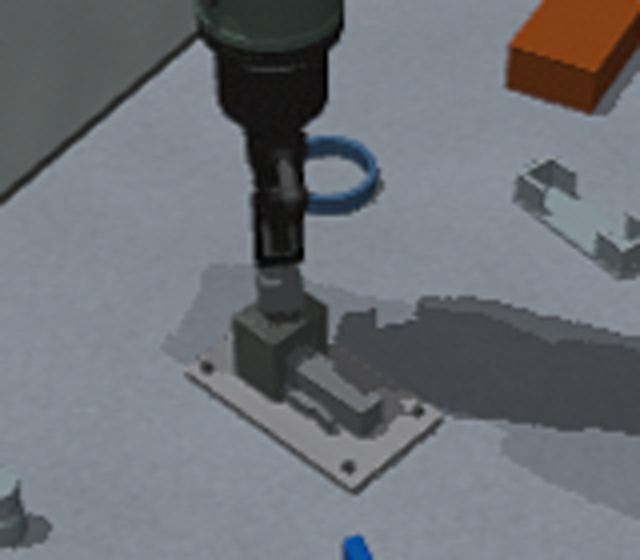

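The nose is over the tang with no side forces. Now I turn clockwise slowly while following the thread down.

Call:
servo_tool:
  increments: "0 0 0.01 0 0 0.04;0 0 0.012 0 0 0.08;0 0 0.012 0 0 0.12;0 0 0.014 0 0 0.16;0 0 0.017 0 0 0.2;0 0 0.019 0 0 0.24;0 0 0.019 0 0 0.24"

```text
clock: 16.48
tcp_pos: [0.6431, 0.0204, 0.2104]
tool_rot: [[0.922, 0.386, -0.0], [0.386, -0.922, 0.0], [-0.0, -0.0, -1.0]]
force: [-2.2, 1.1, -0.7]
opening: 0.0134
```

```bash
python3 - <<'E'
from h import *
s=st();i,c=snap('wrist','w18')
E
```

```text
t 16.48 tcp [0.6431 0.0204 0.2104] yaw 22.71 F [-2.2  1.1 -0.7] T [0.17 0.66 0.02] open 0.0134 q7 -77.40359781101773
```

View pics/w18.png

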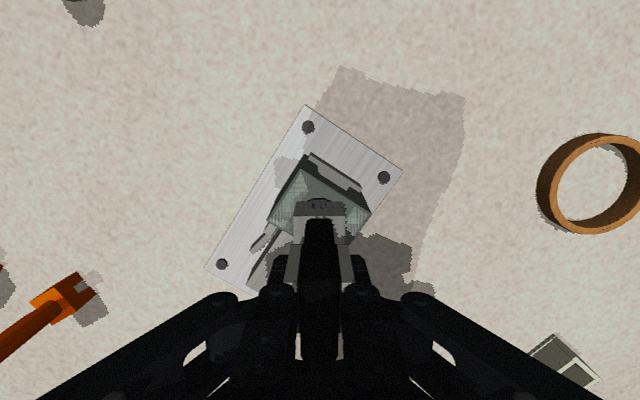

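Call:
servo_tool:
  increments: "0 0 0.008 0 0 0.04;0 0 0.011 0 0 0.08;0 0 0.014 0 0 0.12;0 0 0.016 0 0 0.16;0 0 0.018 0 0 0.2;0 0 0.021 0 0 0.24;0 0 0.021 0 0 0.24"

```text
clock: 17.12
tcp_pos: [0.6433, 0.0202, 0.2084]
tool_rot: [[1.0, 0.022, 0.0], [0.022, -1.0, -0.0], [0.0, 0.0, -1.0]]
force: [-0.5, -0.3, 1.0]
opening: 0.0136
```

Call:
servo_tool:
  increments: "0 0 0.003 0 0 0.04;0 0 0.005 0 0 0.08;0 0 0.008 0 0 0.12;0 0 0.01 0 0 0.16;0 0 0.013 0 0 0.2;0 0 0.015 0 0 0.225;0 0 0.015 0 0 0.225"

```text
clock: 17.7
tcp_pos: [0.6434, 0.02, 0.2068]
tool_rot: [[0.946, -0.324, 0.0], [-0.324, -0.946, -0.0], [0.0, 0.0, -1.0]]
force: [-1.3, -1.6, 2.8]
opening: 0.013
```

```bash
python3 - <<'E'
from h import *
s=st();i,c=snap('wrist','w19')
E
```

```text
t 17.7 tcp [0.6434 0.02   0.2068] yaw -18.88 F [-1.3 -1.6  2.8] T [-0.45  0.61  0.05] open 0.013 q7 -111.63898460377402
```

View pics/w19.png

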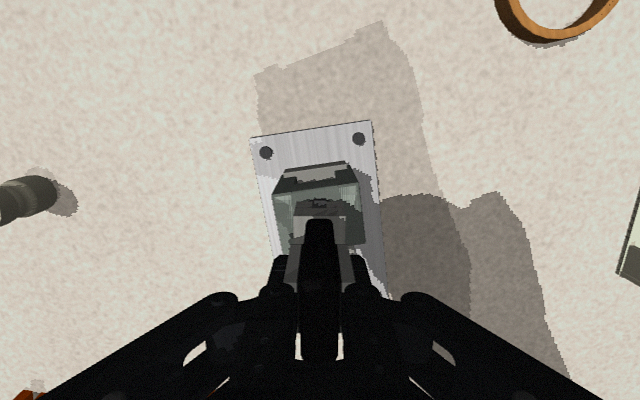

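Call:
servo_tool:
  increments: "0 0 0.001 0 0 0.02;0 0 0.002 0 0 0.035;0 0 0.002 0 0 0.04;0 0 0.002 0 0 0.04;0 0 0.002 0 0 0.04"

```text
clock: 18.17
tcp_pos: [0.6433, 0.02, 0.2065]
tool_rot: [[0.924, -0.382, 0.0], [-0.382, -0.924, -0.0], [0.0, 0.0, -1.0]]
force: [-2.8, -3.0, 5.2]
opening: 0.0132
```

Call:
servo_tool:
  increments: "0 0 0 0 0 -0.04;0 0 0 0 0 -0.08;0 0 0 0 0 -0.12;0 0 0 0 0 -0.12;0 0 -0.1 0 0 -0.12;0 0 -0.2 0 0 -0.12;0 0 -0.3 0 0 -0.12;0 0 -0.3 0 0 -0.12"

```text
clock: 18.83
tcp_pos: [0.6443, 0.0203, 0.2393]
tool_rot: [[0.979, -0.205, 0.004], [-0.205, -0.979, 0.0], [0.004, -0.001, -1.0]]
force: [-0.0, 0.3, -0.9]
opening: 0.0132
```

Call:
servo_tool:
  increments: "-0.25 0 0 0 0 0;-0.25 0 0 0 0 0;-0.25 0 0 0 0 0;-0.25 0 0 0 0 0"

```text
clock: 19.17
tcp_pos: [0.6192, 0.0254, 0.2368]
tool_rot: [[0.979, -0.204, 0.001], [-0.204, -0.979, 0.0], [0.001, -0.0, -1.0]]
force: [-0.2, -0.5, -1.2]
opening: 0.0132
```

```bash
python3 - <<'E'
from h import *
s=st();i,c=snap('wrist','w20');i=i[:,:,::-1]
cv2.imwrite('pics/w20c.png',cv2.resize(i[110:260,230:430],None,fx=4,fy=4,interpolation=cv2.INTER_CUBIC))
E
```

```text
t 19.17 tcp [0.6192 0.0254 0.2368] yaw -11.77 F [-0.2 -0.5 -1.2] T [-0.08  0.03  0.02] open 0.0132 q7 -106.70617363024908
```

View pics/w20c.png

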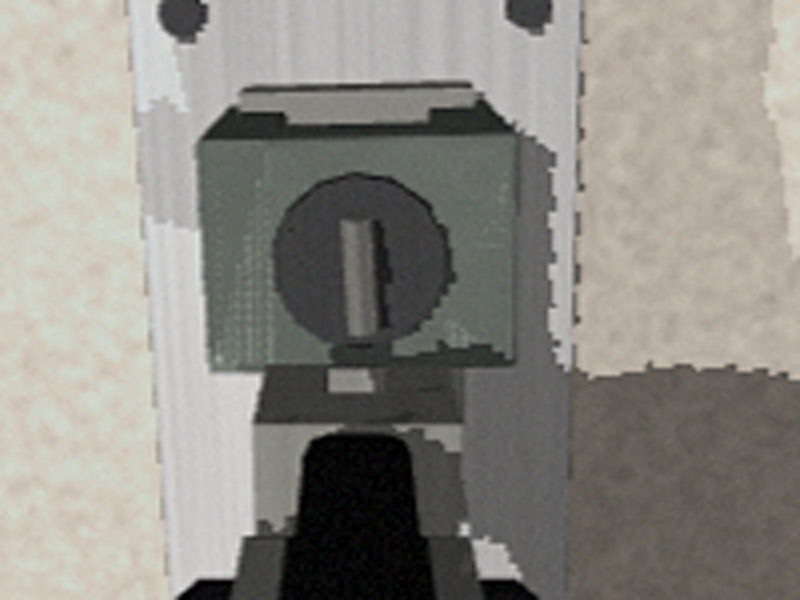

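The tang is now nearly along the jig axis, at crop (358,278). I'll measure its angle against the bridge edges.

```bash
python3 - <<'E'
from h import *
i,c=load('w20')
big=cv2.resize(i[150:210,290:350],None,fx=10,fy=10,interpolation=cv2.INTER_CUBIC);cv2.imwrite('pics/w20d.png',big)
f=lambda u,v,z:onz(c,230+u/4,110+v/4,z)[:2]
ang=lambda a,b:np.degrees(np.arctan2(*(b-a)[::-1]))
for n,a,b,z in(('portalL',(212,370),(199,140),.072),('portalR',(513,365),(518,133),.072),('portFrontY',(513,365),(212,370),.072),('plateL',(165,580),(133,20),.01),('plateR',(568,560),(578,20),.01),('tangL',(345,335),(340,220),.09),('tangR',(379,335),(372,220),.09)):
    print(n,ang(f(*a,z),f(*b,z)).round(2))
E
```

```text
portalL -10.44
portalR -10.85
portFrontY 79.31
plateL -11.16
plateR -9.94
tangL -9.43
tangR -8.04
```

View pics/w20d.png

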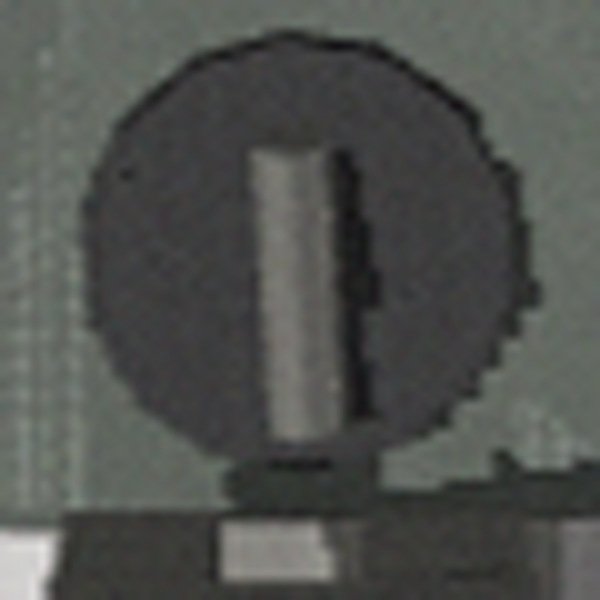

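```bash
python3 - <<'E'
from h import *
i,c=load('w20')
f=lambda u,v,z:onz(c,290+u/10-.5+.05,150+v/10-.5+.05,z)[:2]
ang=lambda a,b:np.degrees(np.arctan2(*(b-a)[::-1]))
for a,b in(((272,440),(252,150)),((345,440),(328,150)),((306,440),(290,150))): print(ang(f(*a,.09),f(*b,.09)))
# automated: edges by brightness mask
g=cv2.cvtColor(i,cv2.COLOR_BGR2GRAY)[150:210,290:350]
m=(g[15:44,:]>85)&(np.arange(60)>22)&(np.arange(60)<38)
ys,xs=np.where(m); import sys
l,n,st_,ce=None,None,None,None
rows=[]
for r in range(16,43):
    x=np.where((g[r,22:40]>85))[0]+22
    if len(x)>4: rows.append((r,x.mean(),len(x)))
rows=np.array(rows);k=np.polyfit(rows[:,0],rows[:,1],1);print(rows[:,2].mean(),k)
P=[onz(c,290+np.polyval(k,r),150+r,.09)[:2] for r in(43,15)];print(ang(*P),np.mean(P,0))
E
```

```text
-8.00126410760878
-8.197053993588565
-8.585760861206335
6.814814814814815 [ 0.07173382 27.0493488 ]
-7.6746702972118275 [0.64281457 0.0216537 ]
```

The tang is at about −8.1° against the jig's −10.6°, so the screw is at ≈1.456 rad. That's ≈1.0 mm of push, right at the lower edge. I'll re-engage and turn about 6° more, for roughly 1.45 mm.

```bash
python3 - <<'E'
from h import *
p,R=plan((.6434,.0203,.2368),-11.77)
E
```

```text
call 0 0.246 -0.0 -0.002 -0.0001 -0.0004 -0.0001 rows 0.6
```

Call:
servo_tool:
  increments: "0.15 0 0 0 0 0;0.246 0 0 0 0 0;0.246 0 0 0 0 -0.02;0.246 0 0.1 0 0 -0.02;0.246 0 0.2 0 0 -0.02;0.246 0 0.27 0 0 -0.02;0.246 0 0.3 0 0 -0.02;0.246 0 0.3 0 0 -0.02"

```text
clock: 19.88
tcp_pos: [0.6426, 0.0203, 0.2058]
tool_rot: [[0.985, -0.174, -0.001], [-0.174, -0.985, -0.0], [-0.001, 0.0, -1.0]]
force: [-1.4, 0.5, -1.1]
opening: 0.0133
```

Call:
servo_tool:
  increments: "0 0 0 0 0 0.04;0 0 0 0 0 0.08;0 0 0 0 0 0.12;0 0 0.001 0 0 0.15;0 0 0.002 0 0 0.18;0 0 0.003 0 0 0.2;0 0 0.003 0 0 0.209;0 0 0.003 0 0 0.209"

```text
clock: 20.55
tcp_pos: [0.6427, 0.02, 0.2056]
tool_rot: [[0.876, -0.482, -0.001], [-0.482, -0.876, -0.001], [-0.0, 0.001, -1.0]]
force: [0.4, -2.5, -3.5]
opening: 0.0136
```

Call:
servo_tool:
  increments: "0 0 0 0 0 0;0 0 0 0 0 0"

```text
clock: 20.72
tcp_pos: [0.6427, 0.0201, 0.2057]
tool_rot: [[0.877, -0.481, -0.001], [-0.481, -0.877, -0.0], [-0.0, 0.001, -1.0]]
force: [0.9, -2.9, -5.4]
opening: 0.0135
```

```bash
python3 - <<'E'
from h import *
s=st()
E
```

```text
t 20.72 tcp [0.6427 0.0201 0.2057] yaw -28.74 F [ 0.9 -2.9 -5.4] T [-0.71 -0.02  0.17] open 0.0135 q7 -119.67566277627834
```

Call:
servo_tool:
  increments: "0 0 0 0 0 -0.05;0 0 0 0 0 -0.1;0 0 0 0 0 -0.155;0 0 0 0 0 -0.155;0 0 -0.1 0 0 -0.155;0 0 -0.2 0 0 -0.155;0 0 -0.3 0 0 -0.155;0 0 -0.3 0 0 -0.155"

```text
clock: 21.38
tcp_pos: [0.6439, 0.0204, 0.239]
tool_rot: [[0.966, -0.257, 0.004], [-0.257, -0.966, 0.0], [0.003, -0.001, -1.0]]
force: [0.2, -1.3, -1.3]
opening: 0.0134
```

Call:
servo_tool:
  increments: "-0.25 0 0 0 0 0;-0.25 0 0 0 0 0;-0.25 0 0 0 0 0;-0.25 0 0 0 0 0"

```text
clock: 21.72
tcp_pos: [0.6191, 0.0267, 0.2364]
tool_rot: [[0.967, -0.256, 0.001], [-0.256, -0.967, 0.0], [0.001, -0.0, -1.0]]
force: [-0.1, 0.5, -1.7]
opening: 0.0135
```

```bash
python3 - <<'E'
from h import *
s=st();i,c=snap('wrist','w21');i=i[:,:,::-1]
cv2.imwrite('pics/w21d.png',cv2.resize(i[130:220,275:365],None,fx=6.6,fy=6.6,interpolation=cv2.INTER_CUBIC))
E
```

```text
t 21.72 tcp [0.6191 0.0267 0.2364] yaw -14.85 F [-0.1  0.5 -1.7] T [ 0.   -0.04 -0.06] open 0.0135 q7 -109.35207529318687
```

View pics/w21d.png

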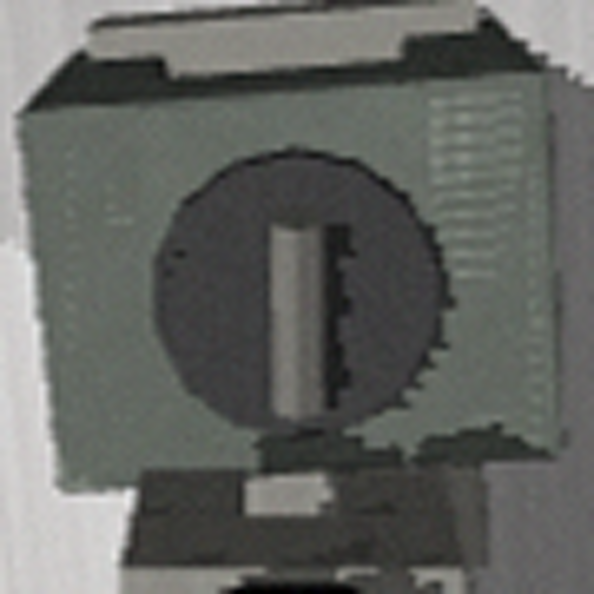

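```bash
python3 - <<'E'
from h import *
i,c=load('w21')
S=6.6
f=lambda u,v,z:onz(c,275+u/S-.42,130+v/S-.42,z)[:2]
ang=lambda a,b:np.degrees(np.arctan2(*(b-a)[::-1]))
for n,a,b,z in(('L',(271,415),(271,225),.09),('R',(325,415),(323,225),.09),('portL',(65,490),(22,120),.072),('portR',(560,455),(545,70),.072),('front',(560,457),(65,490),.072),('back',(545,70),(22,115),.072)): print(n,ang(f(*a,z),f(*b,z)).round(2))
g=cv2.cvtColor(i,cv2.COLOR_BGR2GRAY)[130:220,275:365]
rows=[]
for r in range(36,62):
    x=np.where((g[r,36:56]>85))[0]+36
    if len(x)>4: rows.append((r,x.mean(),len(x)))
rows=np.array(rows);k=np.polyfit(rows[:,0],rows[:,1],1)
P=[onz(c,275+np.polyval(k,r),130+r,.09)[:2] for r in(62,35)];print(rows[:,2].mean(),ang(*P),np.mean(P,0))
E
```

```text
L -14.93
R -13.93
portL -10.19
portR -10.55
front 79.23
back 80.12
7.038461538461538 -14.556441158921194 [0.64282181 0.02177875]
```

The tang reads ≈ −14.5° against the jig's −10.6°, so the screw is at ≈1.57 rad and the push is ≈1.5 mm, inside the window. Now I carry the driver to open bench at about (0.49, −0.125).

Call:
servo_tool:
  increments: "-0.1 0 -0.25 0 0 0;-0.3 0.3 -0.35 0 0 0;-0.43 0.7 -0.35 0 0 0;-0.43 0.9 -0.35 0 0 0;-0.43 0.9 -0.35 0 0 0"

```text
clock: 22.18
tcp_pos: [0.553, -0.0543, 0.2718]
tool_rot: [[0.965, -0.262, 0.0], [-0.262, -0.965, -0.002], [0.001, 0.002, -1.0]]
force: [0.9, 0.0, -0.7]
opening: 0.0131
```

Call:
servo_tool:
  increments: "-0.43 0.9 0.2 0 0 0;-0.43 0.9 0.4 0 0 0;-0.43 0.9 0.7 0 0 0;-0.43 0.9 0.8 0 0 0;-0.43 0.9 0.8 0 0 0"

```text
clock: 22.6
tcp_pos: [0.4881, -0.1263, 0.1884]
tool_rot: [[0.966, -0.258, -0.004], [-0.258, -0.966, 0.0], [-0.004, 0.001, -1.0]]
force: [-0.0, 0.1, -1.9]
opening: 0.0133
```

```bash
python3 - <<'E'
from h import *
s=st();i,c=snap('side','s22')
cv2.imwrite('pics/s22c.png',cv2.resize(i[:,:,::-1][60:260,250:450],None,fx=3,fy=3,interpolation=cv2.INTER_CUBIC))
E
```

```text
t 22.6 tcp [ 0.4881 -0.1263  0.1884] yaw -14.96 F [-0.   0.1 -1.9] T [ 0.06  0.03 -0.03] open 0.0133 q7 -92.61291256245784
```

View pics/s22c.png

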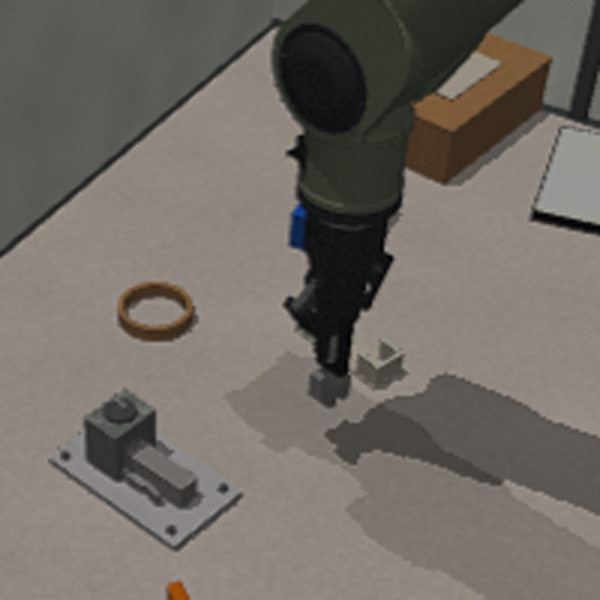

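Call:
servo_tool:
  increments: "0 0 0.25 0 0 0;0 0 0.45 0 0 0;0 0 0.54 0 0 0;0 0 0.57 0 0 0;0 0 0.58 0 0 0;0 0 0.58 0 0 0"

```text
clock: 23.15
tcp_pos: [0.4903, -0.1252, 0.134]
tool_rot: [[0.967, -0.256, 0.001], [-0.256, -0.967, -0.0], [0.001, -0.0, -1.0]]
force: [-0.0, 0.0, -1.6]
opening: 0.0133
```

Call:
servo_tool:
  increments: "0 0 0.01 0 0 0;0 0 0.015 0 0 0;0 0 0.02 0 0 0;0 0 0.02 0 0 0"

```text
clock: 23.48
tcp_pos: [0.4897, -0.1253, 0.1314]
tool_rot: [[0.967, -0.256, 0.0], [-0.256, -0.967, -0.0], [0.0, -0.0, -1.0]]
force: [0.5, -0.1, -1.3]
opening: 0.0132
```

Call:
servo_tool:
  increments: "0 0 0.01 0 0 0;0 0 0.02 0 0 0;0 0 0.03 0 0 0;0 0 0.03 0 0 0"

```text
clock: 23.82
tcp_pos: [0.4894, -0.1253, 0.1278]
tool_rot: [[0.967, -0.256, -0.0], [-0.256, -0.967, 0.0], [-0.0, 0.0, -1.0]]
force: [0.1, 0.1, -1.2]
opening: 0.0131
```

Call:
servo_tool:
  increments: "0 0 0.005 0 0 0;0 0 0.01 0 0 0;0 0 0.01 0 0 0"

```text
clock: 24.07
tcp_pos: [0.4897, -0.1253, 0.1275]
tool_rot: [[0.967, -0.256, 0.0], [-0.256, -0.967, 0.0], [0.0, -0.0, -1.0]]
force: [-2.4, 0.5, 10.2]
opening: 0.0133
```

It stands on the bench with 10 N of contact. Now I release and lift straight up.

Call:
servo_tool:
  increments: "0 0 -0.003 0 0 0;0 0 -0.003 0 0 0;0 0 -0.003 0 0 0;0 0 -0.003 0 0 0;0 0 -0.003 0 0 0;0 0 -0.003 0 0 0"
  grip: 100

```text
clock: 24.57
tcp_pos: [0.4896, -0.1253, 0.1274]
tool_rot: [[0.967, -0.256, -0.0], [-0.256, -0.967, 0.0], [-0.0, -0.0, -1.0]]
force: [-0.8, -0.3, -0.1]
opening: 0.0518
```

Call:
servo_tool:
  increments: "0 0 -0.2 0 0 0;0 0 -0.5 0 0 0;0 0 -0.9 0 0 0;0 0 -1 0 0 0;0 0 -1 0 0 0"

```text
clock: 24.98
tcp_pos: [0.4907, -0.1256, 0.2303]
tool_rot: [[0.967, -0.256, 0.005], [-0.256, -0.967, -0.001], [0.005, -0.001, -1.0]]
force: [0.2, 0.4, -0.5]
opening: 0.0516
```

Call:
servo_tool:
  increments: "-0.1 0.3 -0.4 0 0 0;-0.2 0.5 -0.7 0 0 0;-0.2 0.8 -0.7 0 0 0;-0.2 0.8 -0.7 0 0 0;-0.2 0.8 -0.7 0 0 0"

```text
clock: 25.4
tcp_pos: [0.4492, -0.1988, 0.2971]
tool_rot: [[0.966, -0.259, 0.0], [-0.259, -0.966, -0.0], [0.0, 0.0, -1.0]]
force: [0.2, 1.0, 0.4]
opening: 0.0521
```

```bash
python3 - <<'E'
from h import *
s=st();snap('side','s23');snap('top','t23');snap('wrist','w23')
E
```

```text
t 25.4 tcp [ 0.4492 -0.1988  0.2971] yaw -14.99 F [0.2 1.  0.4] T [0.05 0.01 0.01] open 0.0521 q7 -84.35603746466087
```

View pics/s23.png

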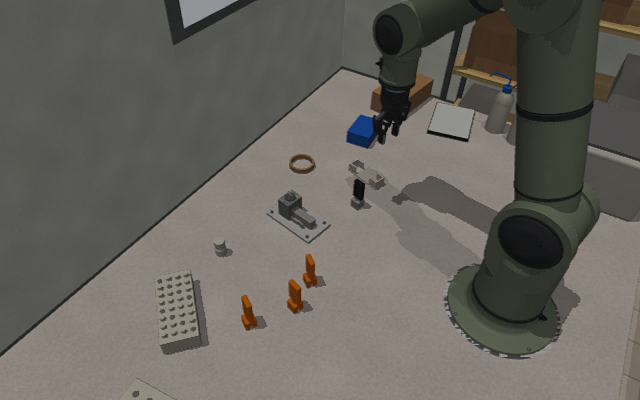

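View pics/t23.png

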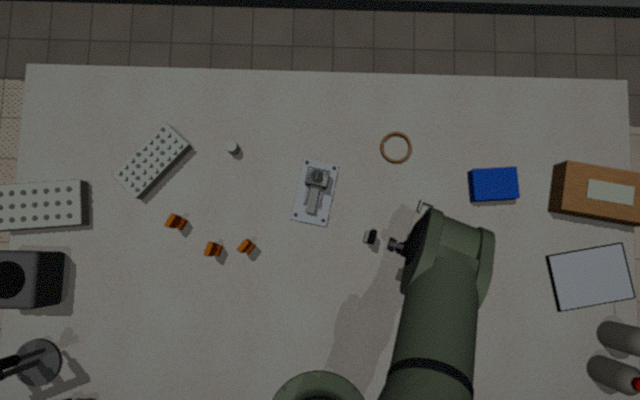

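View pics/w23.png

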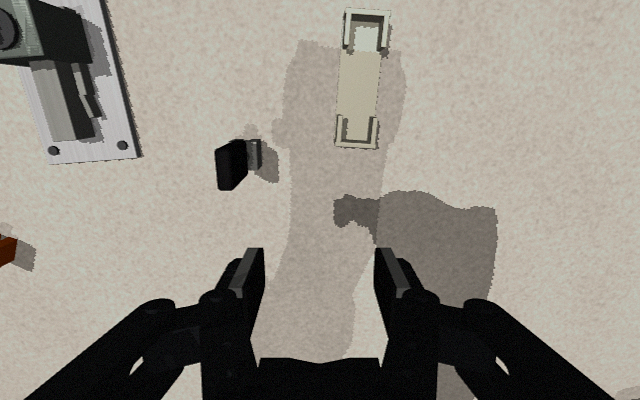

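The driver stands upright at side (358,193), and the bystanders and look-alikes are at their original pixels. One last check that the block is still home.

```bash
python3 - <<'E'
from h import *
i,c=load('w23');a=np.radians(-10.6);ex=np.array([np.cos(a),np.sin(a),0]);ey=np.array([-ex[1],ex[0],0]);J=np.array([.6428,.0215,0])
b=i[40:170,0:150].copy();b=cv2.resize(b,None,fx=5,fy=5,interpolation=cv2.INTER_CUBIC)
for x,col in((-.094,(0,0,255)),(-.097,(255,0,0))):
  q=[np.array(proj(c,J+ex*x+ey*y+[0,0,.04])) for y in(.012,-.012)]
  q=[tuple(int(t) for t in ((w-[0,40]+.5)*5)) for w in q];cv2.line(b,q[0],q[1],col,1)
cv2.imwrite('pics/w23c.png',b)
t,ct=load('t23');t0,_=load('top0')
d=cv2.absdiff(cv2.GaussianBlur(t,(5,5),0),cv2.GaussianBlur(t0,(5,5),0)).max(2)
for n,(x0,y0,x1,y1) in dict(tape=(375,125,418,170),vial=(222,138,246,162),box=(462,160,525,210),rack=(110,118,195,200)).items(): print(n,d[y0:y1,x0:x1].max())
E
```

```text
tape 10
vial 10
box 10
rack 10
```

View pics/w23c.png

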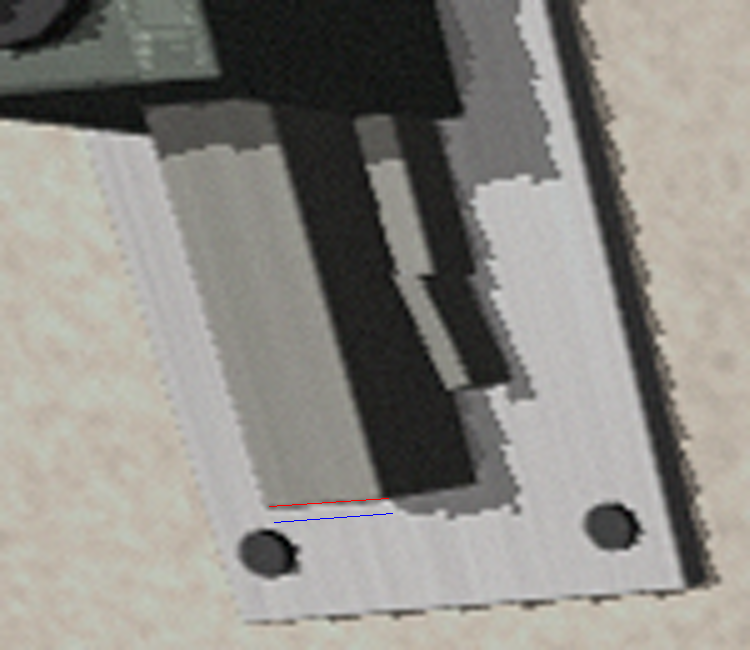

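The block's end lies on the predicted home line (red). Nothing else has moved, so I'm handing in.

```bash
python3 -c "
from plant import ctrl
print(ctrl.sign_off())"
```

```text
the job is handed in; nothing more can be done
None
```

The height stop is set and the job is handed in, at about 25.5 s of the 69 s allowed. I moved the block from its tray and pushed it under the bridge. I then turned the stop screw clockwise with the black driver in two passes, and stood the driver upright on open bench at about (0.49, −0.125).

What the last checks showed:
- **Block:** it met the rear stop at about 20 N, and in the final picture its end still lies on the predicted home line.
- **Screw:** the first pass left it at about 1.46 rad, or 1.0 mm of push, which was right at the lower limit. After the second pass the tang reads about −14.5° against the jig's −10.6°. That puts the screw at about 1.57 rad and the tip pushed in about 1.5 mm. This comes from camera angles good to about ±0.5°, or ±0.04 mm; I didn't test the block's drag directly.
- **Driver:** it stands upright about 0.12 m from the jig's plate. The tool force was back to about zero after release.
- **Bystanders:** the tape roll, vial, tip box and tube rack look the same in the top view before and after. The orange look-alikes are where they started.

One small disagreement: the wrist-camera position of the screw and the gripper position when the driver dropped on differed by 1–2 mm. That is within the stated calibration, and I lined the slot up with the tang by eye in the same picture.

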